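# Turn the finish-sample leaf and match a hatch handle to it

### The job

Show the customer how the brass hatch handle looks on the green finish: take the handle off the open sample binder and set it down on clear counter, turn the brass-faced leaf over across the rings by its red rod and lay it down flat on the left without letting it slam, then stand the handle on its feet inside the cream outline on the green face, centred and lengthwise with it. Do not drop the handle, and leave the other goods on the counter where they are.

Things in the scene. Friction and masses are not known exactly. Their poses are not given: they have to be found in the camera images.
- binder: Open ring binder, fixed. Origin: underside centre, at counter height; x along the rings' axis (spine) away from the robot, y left, z up. Cover 170 (x) by 300 by 4 mm. Rings at x -55, 0, 55 mm, 18 mm either side of the spine, 45 mm high; the leaf turns about the line along x at z 26 mm. Fixed piles 160 mm long: left y 8 to 132 mm, top (copper) z 18 mm; right y -8 to -132, top z 30.
- leaf (a joint): Turn of the stiff top leaf about the rings: 0 = flat on the right pile, green face down; 1.57 = upright; 3.14 = flat on the left pile, green face up, its surface 22 mm above the counter. Leaf 160 mm (x) by 130 by 4 mm, about 0.22 kg; it falls to the side it leans to unless held. Its mid-plane is 6 mm off the turning line (above it at 0, below it at 3.14).
- leaf_grip (a point): Grip point on the axis of the red 12 mm rod along the leaf's free edge, parallel to the spine. The rod sticks out 53 mm past the leaf's end nearest the robot, over bare counter; this point is 28 mm out. In binder axes: x -108, y -142, z 32 mm at leaf = 0; x -108, y 142, z 20 mm at 3.14. The rod can turn between gripping fingers.
- leaf_mark (a point): Centre of the cream outline (130 mm along the spine by 60 mm) on the leaf's green face, hidden below until the leaf is turned. With the leaf at 3.14 it is at x 0, y 78, z 22 mm in binder axes.
- handle_mid (a point): Centre, half-way up, of the loose brass hatch handle: a bridge 110 mm long (its x), 36 mm wide over the feet (y), 46 mm high, about 0.3 kg. Two flat feet; top bar 14 by 14 mm along its x with 66 mm clear between the legs, the bar's centre 16 mm above this point; the feet's underside 23 mm below it. It starts standing on the left pile, in any yaw.
- stand: Slotted beech stand, fixed, 134 (x) by 80 (y) by 46 mm, origin centre of underside; with its four levers it is 131 mm high.
- lever0: Brass hatch lever standing upright in a groove of the stand, 14 (x) by 36 (y) by 111 mm, loose; origin at its foot, 20 mm above the counter. Bystander.
- lever1: Brass hatch lever standing upright in a groove of the stand, 14 (x) by 36 (y) by 111 mm, loose; origin at its foot, 20 mm above the counter. Bystander.
- lever2: Brass hatch lever standing upright in a groove of the stand, 14 (x) by 36 (y) by 111 mm, loose; origin at its foot, 20 mm above the counter. Bystander.
- lever3: Brass hatch lever standing upright in a groove of the stand, 14 (x) by 36 (y) by 111 mm, loose; origin at its foot, 20 mm above the counter. Bystander.
- cheek: Bronze block cheek plate lying flat, 135 (x, from -65 to 70) by 70 by 14 mm, origin centre of underside. Bystander.
- shackle: Nickel bow shackle lying flat, about 105 (x) by 82 by 16 mm, origin near its centre at counter height. Bystander.
- lead: Dented eight-sided brass sounding lead lying on a flat, 152 (x, from -70 to 82) by 36 by 36 mm, origin under its centre. Bystander.
- tin: Blue polish tin, 68 mm diameter, 60 mm high, origin centre of underside. Bystander.
There are look-alikes about, which are no part of the job. Leave any black or pink look-alike of the part that bears handle_mid alone.

How it is judged:
On the way, in this order (a step that is already met when the one before it is completed fails the run):
1. the handle is set down on the counter off the binder and let go, the leaf not yet turned ((y of handle_mid in the frame of binder above 0.17 m or y of handle_mid in the frame of binder below -0.17 m or x of handle_mid in the frame of binder below -0.13 m or x of handle_mid in the frame of binder above 0.13 m) and value of joint leaf below 0.5 rad and height (world z) of handle_mid below 0.032 m and contact force between the fingers and handle below 0.3 N), for 0.2 s.
2. the leaf lies flat on the left pile, green face up (value of joint leaf above 3.04 rad), for 0.3 s.
At the end, for the whole second after the job is handed in: The leaf lies flat on the left (joint above 3.04 rad), the handle stands at rest on its feet on the green face (tilt under 0.12 rad), its centre within 20 mm of the outline's centre and its length within 0.2 rad of the outline's (value of joint leaf above 3.04 rad and horizontal distance between handle_mid and leaf_mark below 0.02 m and z of handle_mid in the frame of binder between 0.038 and 0.053 m and angle between handle_mid's own z axis and vertical below 0.12 rad and angle between the x axis of handle_mid and the x axis of binder, either way round below 0.2 rad and linear speed of handle below 0.02 m/s); the robot touches nothing.
It fails at once if the leaf slams or is flung (turns faster than 6 rad/s) (velocity of joint leaf above 6 rad/s or velocity of joint leaf below -6 rad/s).
It fails at once if the handle is dropped: out of the fingers and moving faster than 0.6 m/s (contact force between the fingers and handle below 0.3 N and linear speed of handle above 0.6 m/s).
It fails at once if another article on the counter is shifted by more than 20 mm or knocked over (distance of any of cheek, shackle, lead, tin, lever0, lever1, lever2, lever3 from where it was at the start of the episode above 0.02 m).
It also fails if it takes over 72 s, if anything falls off the work surface, if the arm or the gripper's body presses on something with over 40 N, if the wrist force passes 120 N, or if a joint passes its speed limit or range.

### The arm

A 6-joint arm with a two-finger parallel gripper is mounted at the origin on the work surface. World frame = base frame: x ahead of the robot, y to its left, z up, the work surface at z = 0. Lengths are in m, angles in rad, forces in N, time in s.
With the tool pointing down it reaches from about 0.35 to 0.925 m from the base axis. Payload 6.4 kg.
Tool frame: the origin (TCP) lies midway between the tips of the shut fingers; the grasp point (between the pads) lies 19 mm behind it; z points along the fingers, y is the direction in which the jaws open and shut (so a half turn about z gives the same grasp; the last joint's range is limited). The gripper opens to 94 mm and grips with 3 to 60 N. Pads are 16 mm wide; open, the fingers measure 119 mm over their backs; the gripper's body (75 mm by 177 mm) begins 78 mm behind the grasp point.
Start: joints at [-1.503, 0.245, 1.558, -0, 1.339, -0.174], TCP at [0.156, -0.631, 0.177] pointing down, gripper open.
Joint ranges: [-3.13, 3.13], [-1.02, 2.26], [0.13, 2.54], [-0.95, 4.09], [0.21, 2.88], [-2.74, 2.74]. Speed limits (rad/s): [2.57, 2.57, 3.14, 3.14, 3.14, 3.14].

### API

Orientations are given as a rotation vector (axis times angle).
In Python, from rig import telemetry, get_image, env, recognise, regions_of, landmark_of gives the robot as it stands.
- The arm moves only by the tool arm_command, never from a script. Its argument "rows" is a list of rows, each a list of 7 numbers: the shift along the tool's x, y, z in mm, then the turn, a rotation vector about the tool's x, y, z in degrees, then the opening, from -1 (shut) to 1 (fully open). A call has exactly 8 rows; each row shifts and turns the commanded pose from where the row before left it, along the tool's axes as they then stand; what a row does not reach is not made up. A row lasts 1/12 s, in which the tool goes at most 41.7 mm and 7.16 degrees, less where a joint would pass 70% of its speed; a pose out of reach is approached as far as the arm can. A call is refused whole if a number of a shift passes 41.7 or a number of a turn 7.16, either way. A call with a gripper value outside its range is refused whole. The fingers move at their own pace and stop on an object; "force" is the grip in N (left out, the last holds). Time passes only in rows, so rows that do not move let the fingers close, or fill a call up. It gives the time, the measured TCP pose, the force and the opening at its end, in the units of the state.
- telemetry.state(): the state, without advancing time (a new reading comes with each control period).
- get_image(name): name is "scene" or "top" or "wrist"; returns a dict with "image" (400x640x3 uint8, red, green, blue), "K" (3x3 intrinsics, pixels), "distortion" ([k1, k2, p1, p2, k3] as OpenCV has them; the pictures are not rectified), "rvec" (rotation vector, rad) and "tvec" (3), from world to camera coordinates, as OpenCV has them. Camera axes: x right, y down, z forward; pixel columns grow to the right and rows downward; lengths in m; the calibration is good to about 2 mm. A picture is of the moment at which its call begins. There is no depth.
- env.finish_job(): hands the job in, once; it reports no verdict.
Trained networks look in a picture, given as the dict that the camera call returned (one of the last four; its "shot" number tells which), for a name from the list of things; names that differ only in an ending like _2 or _b are one class to them, and where a whole thing is asked for, a point or a joint stands for the part that bears it (a point fixed in the world has none). Each returns a list of dicts, best first, with "confidence" (0 to 1); they miss things now and then, are a little off and sometimes report something else, mostly with a low value. They report only what shows in the picture. A call takes as long as a camera call. They do not tell look-alikes from the thing itself.
- recognise(picture, thing): "point" ([x, y, z] in m, in world coordinates, good to about 4 mm: the middle of the surface that is visible of it).
- regions_of(picture, thing): "pixels" (400x640 bool, what is visible of it).
- landmark_of(picture, thing): "point" ([x, y, z] in m, in world coordinates, good to about 4 mm: a listed point, or the origin of a listed thing).
The state is a dict: "t": time; "joints": joint angles; "qd": joint speeds; "joint_torque": joint torques, N m; "tcp_pos": TCP position; "tool_rot": TCP orientation; "force": force on the tool from outside, world axes, zero at the start; "ft_torque": the same for the moment, N m; "gripper_width": opening from 0.0 (shut) to 1.0 (fully open).
Only numpy, scipy, OpenCV 4.12 (cv2) and the standard library are available. Lean on these libraries where they do the work, as an engineer would, in place of code of your own. Each camera call takes 0.05 s, during which the arm holds its last target.

## Working session

There is one attempt and no reset: what is moved stays moved. The work goes in short steps, Python scripts to look and compute and a tool call to move; the robot and the scene stay as the last step left them, time stands still between calls to the robot, and variables do not carry over. Pictures are saved under pics/ and viewed, and the job is handed in when it is done.

Besides the shell and the picture viewer there is one more tool, called as name(argument=value, ...) on one line, values as JSON. arm_command: Moves the arm, as the interface text tells. Its arguments: {"type":"object","properties":{"rows":{"type":"array"},"force":{"type":"number"}},"required":["rows"]}

```bash
ls; mkdir -p pics
cat > h.py <<'E'
import numpy as np, cv2
from rig import telemetry, get_image, env, recognise, regions_of, landmark_of
def save(p,n): cv2.imwrite('pics/'+n+'.png',cv2.cvtColor(p['image'],cv2.COLOR_RGB2BGR))
def proj(p,pts):
    return cv2.projectPoints(np.float64(pts).reshape(-1,3),np.float64(p['rvec']),np.float64(p['tvec']),np.float64(p['K']),np.float64(p['distortion']))[0].reshape(-1,2)
def ray(p,uv,z):
    K=np.float64(p['K']);n=cv2.undistortPoints(np.float64(uv).reshape(-1,1,2),K,np.float64(p['distortion'])).reshape(-1,2)
    R=cv2.Rodrigues(np.float64(p['rvec']))[0];t=np.float64(p['tvec']).ravel()
    c=-R.T@t; d=np.c_[n,np.ones(len(n))]@R
    return c+d*((z-c[2])/d[:,2])[:,None]
E
python3 - <<'E'
from h import *
np.set_printoptions(precision=4,suppress=True)
s=telemetry.state(); print(s)
for n in ['scene','top']:
    p=get_image(n); save(p,n+'0')
    for th in ['binder','leaf_grip','handle_mid','stand','cheek','shackle','lead','tin','lever0']:
        for r in landmark_of(p,th)[:5]: print(n,th,np.array(r['point']),round(r['confidence'],2))
E
```

```text
pics
{'t': 0.0, 'joints': array([-1.5031,  0.2458,  1.559 , -0.    ,  1.3387, -0.1741]), 'qd': array([-0.0017,  0.0018,  0.0012,  0.0003,  0.0012, -0.0015]), 'joint_torque': array([  0.0002, -41.583 , -31.4602,   0.0685,   0.0332,  -0.0001]), 'tcp_pos': array([ 0.1556, -0.6305,  0.1756]), 'tool_rot': array([-3.1168, -0.3786, -0.0001]), 'force': array([-0.9297, -0.4188,  0.4394]), 'ft_torque': array([-0.0168,  0.0245,  0.008 ]), 'gripper_width': 0.9952587419378996}
scene leaf_grip [ 0.501  -0.1074  0.0306] 0.68
scene handle_mid [0.5651 0.1243 0.0446] 0.88
scene handle_mid [0.7652 0.2911 0.0217] 0.68
scene handle_mid [ 0.3728 -0.1203  0.0268] 0.59
scene stand [ 0.5715  0.3205 -0.0007] 0.68
scene cheek [ 0.3431  0.3038 -0.0038] 0.7
scene shackle [ 0.5474 -0.2344  0.0029] 0.83
scene shackle [0.5574 0.3286 0.0206] 0.37
scene lead [0.3882 0.0114 0.0011] 0.62
scene tin [0.7585 0.0556 0.002 ] 0.56
scene tin [ 0.546  -0.2334 -0.001 ] 0.47
scene lever0 [0.6183 0.325  0.0161] 0.66
scene lever0 [0.5873 0.3055 0.0201] 0.6
scene lever0 [0.5583 0.3282 0.0203] 0.52
top binder [ 0.5833  0.0495 -0.0002] 0.55
top leaf_grip [ 0.5012 -0.1044  0.029 ] 0.78
top handle_mid [ 0.5994 -0.0282  0.0313] 0.7
top handle_mid [0.5637 0.1275 0.0408] 0.64
top handle_mid [ 0.371  -0.1216  0.0213] 0.62
top stand [0.5723 0.323  0.0009] 0.67
top cheek [ 0.3428  0.3079 -0.0003] 0.87
top cheek [0.7596 0.0521 0.0021] 0.59
top shackle [ 0.5484 -0.2284  0.0003] 0.91
top shackle [ 0.4985 -0.1013  0.0304] 0.39
top lead [ 0.3893  0.0093 -0.0012] 0.66
top tin [0.7568 0.0516 0.0031] 0.66
top lever0 [0.5867 0.3114 0.0193] 0.82
top lever0 [0.6187 0.3221 0.0227] 0.82
top lever0 [0.5305 0.3244 0.0243] 0.66
top lever0 [0.5558 0.326  0.0163] 0.56
```

View pics/scene0.png

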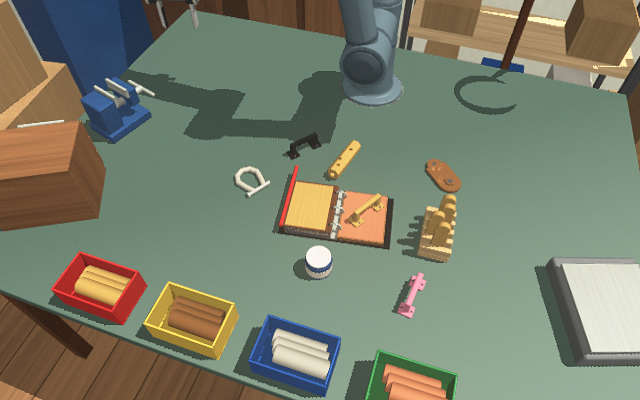

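View pics/top0.png

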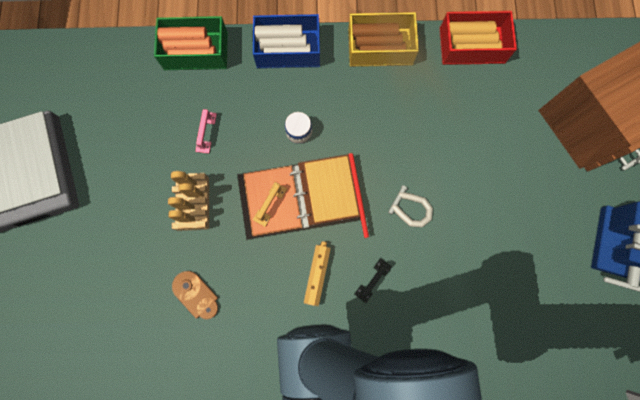

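The top picture shows the binder at px (302,197), the brass handle at (268,203), the red rod at (360,195), black and pink look-alikes at (373,280) and (206,131). I'll zoom in to get the binder pose.

Run:
```python
import cv2
a=cv2.imread('pics/top0.png')[135:255,225:385]; cv2.imwrite('pics/topz.png',cv2.resize(a,None,fx=5,fy=5,interpolation=cv2.INTER_CUBIC))
a=cv2.imread('pics/scene0.png')[160:255,270:400]; cv2.imwrite('pics/scenez.png',cv2.resize(a,None,fx=6,fy=6,interpolation=cv2.INTER_CUBIC))
```

```text
(no output)
```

View pics/topz.png

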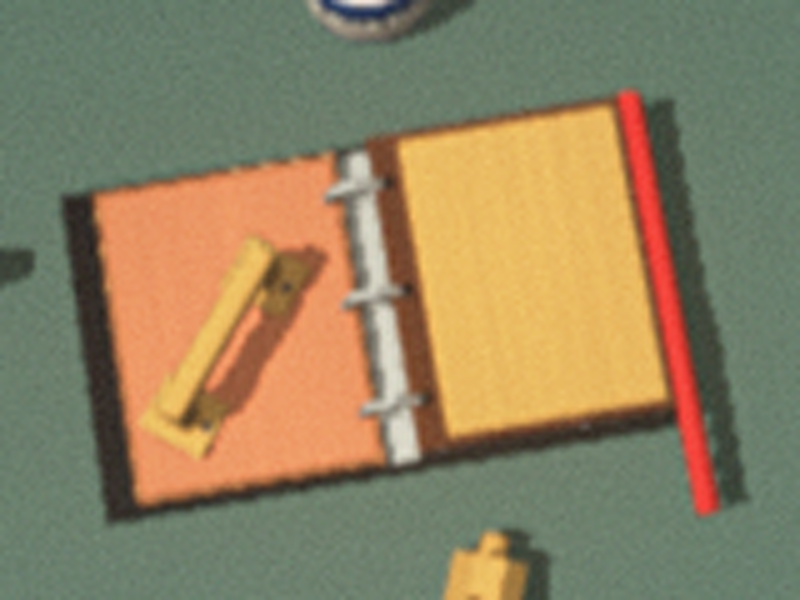

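View pics/scenez.png

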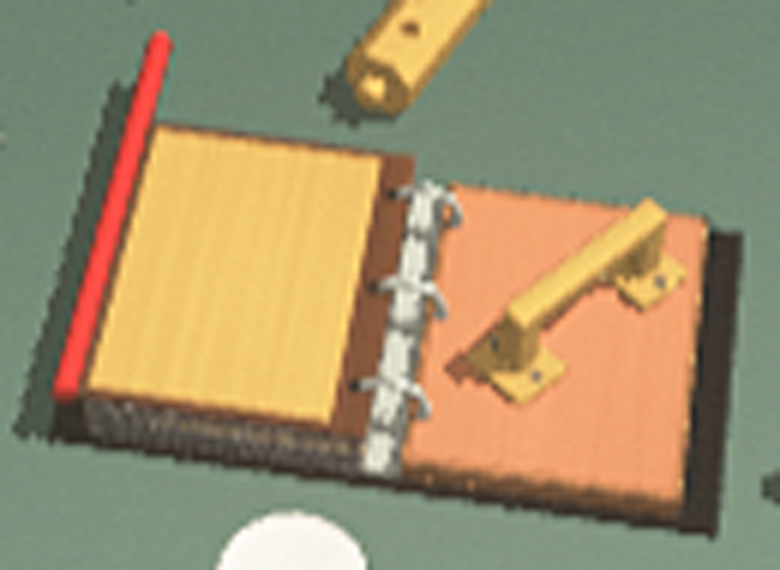

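```bash
cat > fit.py <<'E'
from h import *
from scipy.optimize import least_squares
np.set_printoptions(precision=4,suppress=True)
p={n:get_image(n) for n in['top','scene']}
T=lambda l:(np.array(l)+.5)/5-.5+[225,135]
S=lambda l:(np.array(l)+.5)/6-.5+[270,160]
obj=np.array([(-85,150,4),(85,150,4),(80,132,18),(-80,132,18),(-133,-142,38),(80,-142,38)])/1e3
top=T([(107,522),(62,195),(93,190),(135,507),(707,513),(630,95)])
sc=S([(742,235),(715,535),(683,500),(707,218),(160,38),(65,392)])
def tf(q,o):
    c,s=np.cos(q[2]),np.sin(q[2]); return np.c_[q[0]+c*o[:,0]-s*o[:,1],q[1]+s*o[:,0]+c*o[:,1],o[:,2]]
f=lambda q:np.r_[(proj(p['top'],tf(q,obj))-top).ravel(),(proj(p['scene'],tf(q,obj))-sc).ravel()]
r=least_squares(f,[.58,.045,.1],loss='soft_l1'); q=r.x; print(q,f(q).reshape(-1,2))
for n,u in(('top',top),('scene',sc)):
    g=least_squares(lambda q:(proj(p[n],tf(q,obj))-u).ravel(),q).x;print(n,g)
np.save('binder.npy',q)
print('grip',tf(q,np.array([[-.108,-.142,.032],[-.108,.142,.020],[0,.078,.022]])))
hb=T([(262,243),(175,415)]);hs=S([(520,318),(655,210)])
a=ray(p['top'],hb,.064);b=ray(p['scene'],hs,.064)
for x in(a,b):
    d=x[0]-x[1];print('handle',x.mean(0),np.linalg.norm(d),np.arctan2(d[1],d[0]))
for th in ['cheek','lead','shackle','tin','stand','handle_mid']:
    for r in regions_of(p['top'],th)[:3]:
        ys,xs=np.nonzero(r['pixels']); 
        w=ray(p['top'],np.c_[xs,ys],.02); print(th,round(r['confidence'],2),w.min(0)[:2],w.max(0)[:2])
E
python3 fit.py
```

```text
[0.5862 0.0517 0.1498] [[-0.6706  0.266 ]
 [-0.7205  0.0127]
 [-0.5928  0.3793]
 [-0.2061 -0.5683]
 [ 0.1108 -0.1179]
 [-0.4826 -0.5363]
 [-0.1516 -0.3677]
 [-0.1243 -0.0497]
 [-0.8551  0.3379]
 [-0.1374 -0.0697]
 [-0.3386 -1.0554]
 [-0.9138 -0.9371]]
top [0.5858 0.0506 0.1463]
scene [0.5872 0.0532 0.1576]
grip [[ 0.5006 -0.1048  0.032 ]
 [ 0.4582  0.176   0.02  ]
 [ 0.5746  0.1288  0.022 ]]
handle [0.5655 0.1237 0.064 ] 0.09245245057878584 -0.4619456517248544
handle [0.5665 0.1293 0.064 ] 0.08797660997950295 -0.4943854790845184
cheek 0.81 [0.2931 0.2476] [0.4041 0.3621]
cheek 0.23 [ 0.478  -0.1154] [0.6896 0.0519]
shackle 0.59 [ 0.5    -0.2763] [ 0.6039 -0.1667]
tin 0.63 [0.721  0.0199] [0.8022 0.0868]
stand 0.92 [0.5032 0.2768] [0.6445 0.37  ]
handle_mid 0.95 [ 0.3233 -0.1654] [ 0.4241 -0.081 ]
handle_mid 0.88 [0.5098 0.0848] [0.6203 0.164 ]
handle_mid 0.7 [0.6991 0.2647] [0.8153 0.3161]
```

```bash
cat > plan.py <<'E'
from h import *
from scipy.spatial.transform import Rotation as R
def cur():
    s=telemetry.state(); M=R.from_rotvec(s['tool_rot']).as_matrix()
    return np.r_[s['tcp_pos'],np.arctan2(M[1,0],M[0,0])],s
def plan(wps,g,start=None,steps=False):
    """wps: list of (x,y,z,psi,nrows)"""
    c,s=cur()
    if start is not None:c=np.array(start,float)
    print('cur',c.round(4),'j',s['joints'].round(2),'F',s['force'].round(1),'w',round(s['gripper_width'],3),'t',s['t'])
    out=[]
    for w in wps:
        w=np.array(w,float);n=int(w[4]);a=c.copy()
        for i in range(n):
            t=a+(w[:4]-a)*(i+1)/n
            d=t-c; cs,sn=np.cos(c[3]),np.sin(c[3])
            r=[round(1000*(cs*d[0]+sn*d[1])),round(1000*(sn*d[0]-cs*d[1])),round(-1000*d[2]),0,0,round(-np.degrees(d[3]),1)]
            out.append(r+[g])
            c=c+np.array([cs*r[0]+sn*r[1],sn*r[0]-cs*r[1],-r[2],-np.radians(r[5])*1000])/1000
    for k in range(0,len(out),8): print([[int(v) if v==int(v) else v for v in o] for o in out[k:k+8]])
    print('end',c.round(4))
B=np.load('binder.npy') if __import__('os').path.exists('binder.npy') else None
E
python3 -c "
import numpy as np;np.save('binder.npy',[.586,.0515,.148])
from plan import *
plan([(.566,.1265,.16,-.475,24)],.2)"
```

```text
cur [ 0.1556 -0.6311  0.1766  0.2418] j [-1.5   0.25  1.56 -0.    1.34 -0.17] F [-0.4 -0.4 -0.1] w 1.0 t 1.4
[[24, -27, 1, 0, 0, np.float64(1.7), 0.2], [24, -27, 0, 0, 0, np.float64(1.7), 0.2], [22, -28, 1, 0, 0, np.float64(1.7), 0.2], [22, -28, 1, 0, 0, np.float64(1.7), 0.2], [21, -30, 0, 0, 0, np.float64(1.8), 0.2], [20, -29, 1, 0, 0, np.float64(1.7), 0.2], [19, -31, 1, 0, 0, np.float64(1.7), 0.2], [18, -31, 1, 0, 0, np.float64(1.7), 0.2]]
[[17, -31, 0, 0, 0, np.float64(1.7), 0.2], [16, -32, 1, 0, 0, np.float64(1.7), 0.2], [15, -33, 1, 0, 0, np.float64(1.7), 0.2], [15, -33, 0, 0, 0, np.float64(1.7), 0.2], [13, -33, 1, 0, 0, np.float64(1.7), 0.2], [12, -34, 1, 0, 0, np.float64(1.8), 0.2], [12, -34, 0, 0, 0, np.float64(1.7), 0.2], [10, -34, 1, 0, 0, np.float64(1.7), 0.2]]
[[9, -35, 1, 0, 0, np.float64(1.7), 0.2], [8, -35, 0, 0, 0, np.float64(1.7), 0.2], [7, -35, 1, 0, 0, np.float64(1.7), 0.2], [7, -36, 1, 0, 0, np.float64(1.7), 0.2], [5, -35, 1, 0, 0, np.float64(1.7), 0.2], [4, -36, 0, 0, 0, np.float64(1.7), 0.2], [3, -35, 1, 0, 0, np.float64(1.8), 0.2], [1, -36, 1, 0, 0, np.float64(1.7), 0.2]]
end [ 0.5655  0.1264  0.1596 -0.4755]
```

arm_command(rows=[[24,-27,0,0,0,1.7,0.2],[24,-27,0,0,0,1.7,0.2],[22,-28,0,0,0,1.7,0.2],[22,-28,0,0,0,1.7,0.2],[21,-30,0,0,0,1.8,0.2],[20,-29,0,0,0,1.7,0.2],[19,-31,0,0,0,1.7,0.2],[18,-31,0,0,0,1.7,0.2]], force=25)

```text
t: 2.07
tcp_pos: [0.2933, -0.3768, 0.1768]
tool_rot: [3.141, 0.001, 0.0]
force: [0.7, -1.0, 0.7]
gripper_width: 0.597
```

arm_command(rows=[[17,-31,0,0,0,1.7,0.2],[16,-32,0,0,0,1.7,0.2],[15,-33,0,0,0,1.7,0.2],[15,-33,0,0,0,1.7,0.2],[13,-33,0,0,0,1.7,0.2],[12,-34,0,0,0,1.8,0.2],[12,-34,0,0,0,1.7,0.2],[10,-34,0,0,0,1.7,0.2]])

```text
t: 2.73
tcp_pos: [0.43, -0.1247, 0.1771]
tool_rot: [3.119, -0.373, 0.002]
force: [-0.1, -0.8, 0.7]
gripper_width: 0.6
```

arm_command(rows=[[9,-35,0,0,0,1.7,0.2],[8,-35,0,0,0,1.7,0.2],[7,-35,0,0,0,1.7,0.2],[7,-36,0,0,0,1.7,0.2],[5,-35,0,0,0,1.7,0.2],[4,-36,0,0,0,1.7,0.2],[3,-35,0,0,0,1.8,0.2],[1,-36,0,0,0,1.7,0.2]])

```text
t: 3.4
tcp_pos: [0.5662, 0.1281, 0.1768]
tool_rot: [3.053, -0.742, 0.001]
force: [0.5, -0.3, 0.6]
gripper_width: 0.6
```

```bash
python3 -c "
from plan import *
p=get_image('wrist');save(p,'w1')
print([ (r['point'],r['confidence']) for r in landmark_of(p,'handle_mid')])
print([ (r['point'],r['confidence']) for r in landmark_of(p,'binder')])
plan([(.566,.1265,.1,-.475,8)],.2)
print(proj(p,[[.566,.1265,.064]]))"
```

```text
[([0.7636, 0.2881, 0.0247], 0.93), ([0.5653, 0.1255, 0.0419], 0.75), ([0.3756, -0.1234, 0.0218], 0.59)]
[([0.5825, 0.0551, 0.003], 0.96)]
cur [ 0.5658  0.1281  0.1764 -0.472 ] j [ 0.03  0.08  1.74 -0.    1.32  2.07] F [-0.3 -0.5  0. ] w 0.601 t 3.55
[[0, 0, 10, 0, 0, 0, 0.2], [0, 0, 9, 0, 0, 0, 0.2], [0, 0, 10, 0, 0, np.float64(0.1), 0.2], [0, 1, 9, 0, 0, 0, 0.2], [1, 0, 10, 0, 0, 0, 0.2], [0, 0, 9, 0, 0, 0, 0.2], [0, 0, 10, 0, 0, np.float64(0.1), 0.2], [0, 0, 9, 0, 0, 0, 0.2]]
end [ 0.5662  0.1267  0.1004 -0.4755]
[[323.6207476  187.89613624]]
```

View pics/w1.png

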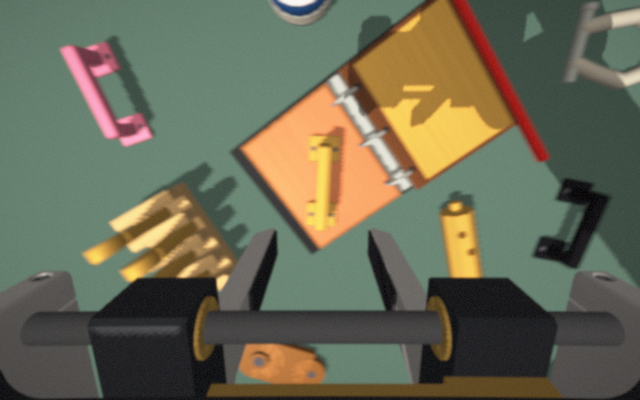

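Run:
```python
import cv2
a=cv2.imread('pics/w1.png')[120:240,280:400]; cv2.imwrite('pics/w1z.png',cv2.resize(a,None,fx=5,fy=5,interpolation=cv2.INTER_CUBIC))
```

```text
(no output)
```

View pics/w1z.png

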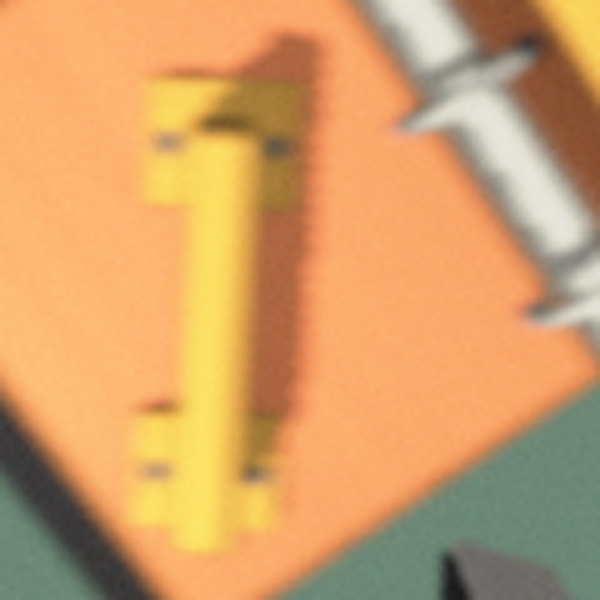

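Run:
```python
from plan import *
p=get_image('wrist')
W=lambda l:(np.array(l)+.5)/5-.5+[280,120]
x=ray(p,W([(228,130),(200,548)]),.064);d=x[0]-x[1];print(x.mean(0),np.hypot(*d[:2]),np.arctan2(d[1],d[0]))
# feet
x=ray(p,W([(225,80),(203,527)]),.020);d=x[0]-x[1];print(x.mean(0),np.hypot(*d[:2]),np.arctan2(d[1],d[0]))
q=[];
```

```text
[0.56524064 0.12815859 0.064     ] 0.09175042169651643 -0.5365006782854886
[0.56351693 0.12894017 0.02      ] 0.11007870713498133 -0.5195314571560796
```

arm_command(rows=[[0,0,20,0,0,1,0.2],[0,0,20,0,0,1,0.2],[0,0,20,0,0,0.5,0.2],[0,0,20,0,0,0,0.2],[0,0,20,0,0,0,0.2],[0,0,18,0,0,0,0.2],[0,0,12,0,0,0,0.2],[0,0,7,0,0,0,0.2]])

```text
t: 4.27
tcp_pos: [0.5642, 0.1251, 0.0381]
tool_rot: [3.035, -0.808, -0.004]
force: [0.4, -0.4, 0.4]
gripper_width: 0.599
```

```bash
python3 -c "
from plan import *
p=get_image('wrist');save(p,'w2')
plan([(.566,.1265,.1,-.52,8)],.2)"
```

```text
cur [ 0.5639  0.1253  0.0376 -0.5205] j [ 0.02  0.25  1.83 -0.    1.07  2.11] F [ 0.  -1.1 -1.5] w 0.6 t 4.3167
[[0, 0, -8, 0, 0, 0, 0.2], [0, -1, -8, 0, 0, 0, 0.2], [0, 0, -7, 0, 0, 0, 0.2], [1, 0, -8, 0, 0, 0, 0.2], [0, 0, -8, 0, 0, 0, 0.2], [0, -1, -8, 0, 0, 0, 0.2], [0, 0, -8, 0, 0, 0, 0.2], [0, 0, -7, 0, 0, 0, 0.2]]
end [ 0.5658  0.1266  0.0996 -0.5205]
```

View pics/w2.png

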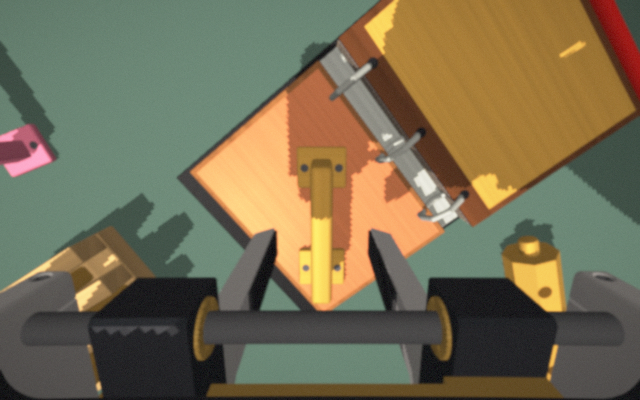

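arm_command(rows=[[0,0,0,0,0,0,-0.8],[0,0,0,0,0,0,-0.8],[0,0,0,0,0,0,-0.8],[0,0,0,0,0,0,-0.8],[0,0,0,0,0,0,-0.8],[0,0,0,0,0,0,-0.8],[0,0,0,0,0,0,-0.8],[0,0,0,0,0,0,-0.8]], force=30)

```text
t: 4.98
tcp_pos: [0.5655, 0.1264, 0.0397]
tool_rot: [-3.036, 0.806, -0.0]
force: [-0.3, -0.6, -0.6]
gripper_width: 0.111
```

```bash
python3 -c "
from plan import *
plan([(.564,.126,.17,-.52,8),(.76,-.10,.17,.148,8),(.76,-.10,.06,.148,8)],-.8)"
```

```text
cur [ 0.5655  0.1264  0.0397 -0.5191] j [0.02 0.25 1.83 0.   1.07 2.11] F [-0.3 -0.6 -0.6] w 0.111 t 4.9833
[[0, 0, -16, 0, 0, 0, -0.8], [0, 0, -17, 0, 0, 0, -0.8], [0, 0, -16, 0, 0, 0, -0.8], [-1, 1, -16, 0, 0, 0, -0.8], [0, 0, -16, 0, 0, 0, -0.8], [0, 0, -17, 0, 0, 0, -0.8], [0, 0, -16, 0, 0, 0, -0.8], [0, 0, -16, 0, 0, np.float64(0.1), -0.8]]
[[35, 12, 0, 0, 0, np.float64(-4.8), -0.8], [34, 16, 0, 0, 0, np.float64(-4.8), -0.8], [33, 18, 0, 0, 0, np.float64(-4.8), -0.8], [31, 20, 0, 0, 0, np.float64(-4.8), -0.8], [30, 24, 0, 0, 0, np.float64(-4.8), -0.8], [27, 25, 0, 0, 0, np.float64(-4.7), -0.8], [25, 28, 0, 0, 0, np.float64(-4.8), -0.8], [22, 30, 0, 0, 0, np.float64(-4.8), -0.8]]
[[0, 0, 14, 0, 0, 0, -0.8], [0, 0, 13, 0, 0, 0, -0.8], [0, 0, 14, 0, 0, 0, -0.8], [0, 0, 14, 0, 0, 0, -0.8], [0, 0, 14, 0, 0, 0, -0.8], [0, 0, 13, 0, 0, 0, -0.8], [0, 0, 14, 0, 0, 0, -0.8], [0, 0, 14, 0, 0, 0, -0.8]]
end [ 0.7595 -0.1003  0.0597  0.1476]
```

arm_command(rows=[[0,0,0,0,0,0,-1],[0,0,0,0,0,0,-1],[0,0,0,0,0,0,-1],[0,0,-8,0,0,0,-1],[0,0,-12,0,0,0,-1],[0,0,-12,0,0,0,-1],[0,0,-12,0,0,0,-1],[0,0,-6,0,0,0,-1]], force=30)

```text
t: 5.65
tcp_pos: [0.5672, 0.1264, 0.0929]
tool_rot: [-3.035, 0.806, -0.007]
force: [0.4, -0.2, 0.0]
gripper_width: 0.006
```

```bash
python3 -c "
from plan import *
plan([],0)
p=get_image('wrist');save(p,'w3')"
```

```text
cur [ 0.5672  0.1264  0.0929 -0.5191] j [ 0.02  0.17  1.8  -0.    1.16  2.11] F [ 0.4 -0.2  0. ] w 0.006 t 5.65
end [ 0.5672  0.1264  0.0929 -0.5191]
```

View pics/w3.png

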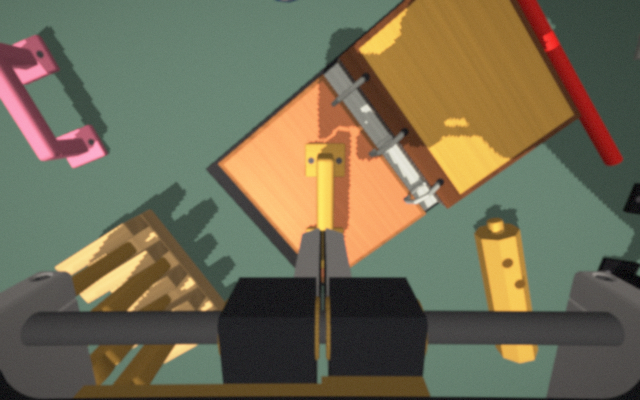

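```bash
python3 -c "
from plan import *
p=get_image('wrist')
print(proj(p,[[.567,.1264,.0929],[.567,.1264,.1119],[.565,.127,.064],[.565,.127,.018]]))
print([ (r['point'],r['confidence']) for r in landmark_of(p,'handle_mid')])
p=get_image('scene');save(p,'s3')
print(proj(p,[[.567,.1264,.0929]]))
print([ (r['point'],r['confidence']) for r in landmark_of(p,'handle_mid')])
a=cv2.imread('pics/s3.png')[100:280,230:460]; cv2.imwrite('pics/s3z.png',cv2.resize(a,None,fx=3.4,fy=3.3,interpolation=cv2.INTER_CUBIC))
"
```

```text
[[322.77591277 224.81394153]
 [322.76893258 234.55086123]
 [323.3629728  215.14367229]
 [323.28626209 200.32346163]]
[([0.565, 0.1233, 0.0403], 0.94), ([0.759, 0.2909, 0.0214], 0.55)]
[[367.54231572 196.58016689]]
[([0.5622, 0.1285, 0.0429], 0.82), ([0.7616, 0.2909, 0.0208], 0.8)]
```

View pics/s3z.png

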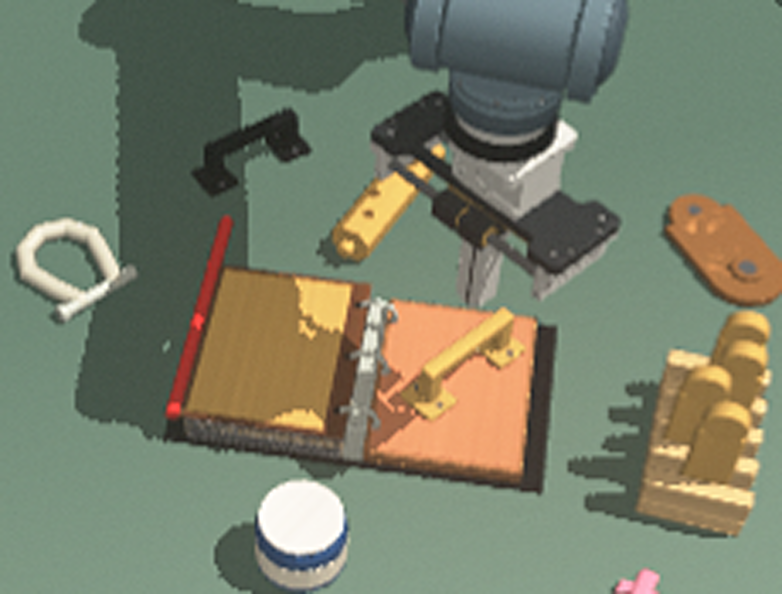

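arm_command(rows=[[-1,0,0,0,0,0,0.2],[-1,0,0,0,0,0,0.2],[0,0,0,0,0,0,0.2],[0,0,0,0,0,0,0.2],[0,0,0,0,0,0,0.2],[0,0,0,0,0,0,0.2],[0,0,0,0,0,0,0.2],[0,0,0,0,0,0,0.2]])

```text
t: 6.57
tcp_pos: [0.5638, 0.1274, 0.0897]
tool_rot: [-3.036, 0.806, -0.0]
force: [0.1, -0.5, -0.4]
gripper_width: 0.537
```

arm_command(rows=[[0,0,8,0,0,0,0.2],[0,0,8,0,0,0,0.2],[0,0,8,0,0,0,0.2],[0,0,8,0,0,0,0.2],[0,0,8,0,0,0,0.2],[0,0,8,0,0,0,0.2],[0,0,6,0,0,0,0.2],[0,0,3,0,0,0,0.2]])

```text
t: 7.23
tcp_pos: [0.563, 0.1273, 0.0312]
tool_rot: [3.036, -0.806, -0.003]
force: [0.1, -0.0, -0.8]
gripper_width: 0.599
```

arm_command(rows=[[0,0,0,0,0,0,-0.2],[0,0,0,0,0,0,-0.4],[0,0,0,0,0,0,-0.5],[0,0,0,0,0,0,-0.5],[0,0,0,0,0,0,-0.5],[0,0,0,0,0,0,-0.5],[0,0,0,0,0,0,-0.5],[0,0,0,0,0,0,-0.5]])

```text
t: 7.9
tcp_pos: [0.5638, 0.1274, 0.0327]
tool_rot: [-3.036, 0.806, -0.0]
force: [0.5, -0.8, -0.3]
gripper_width: 0.249
```

```bash
python3 -c "
from plan import *
plan([],0)
p=get_image('wrist');save(p,'w4')
p=get_image('scene');save(p,'s4')
a=cv2.imread('pics/s4.png')[170:240,330:420]; cv2.imwrite('pics/s4z.png',cv2.resize(a,None,fx=8,fy=8,interpolation=cv2.INTER_CUBIC))
"
```

```text
cur [ 0.5638  0.1274  0.0327 -0.5192] j [ 0.03  0.25  1.83 -0.    1.05  2.12] F [ 0.5 -0.8 -0.3] w 0.249 t 7.9
end [ 0.5638  0.1274  0.0327 -0.5192]
```

View pics/s4z.png

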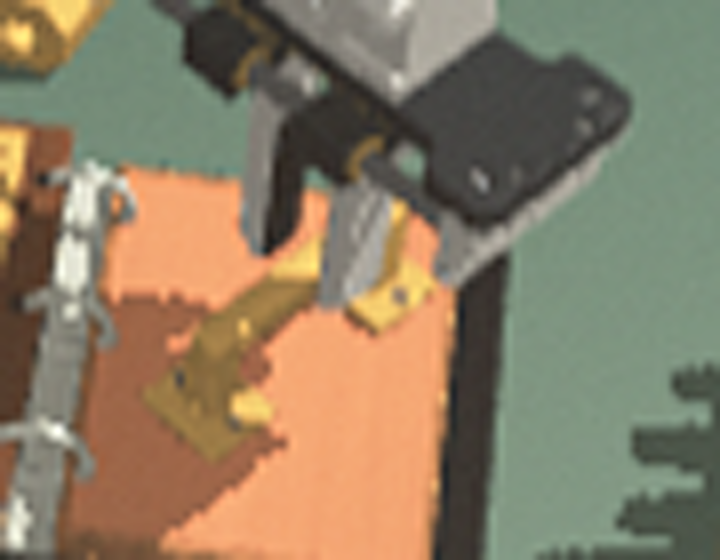

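View pics/w4.png

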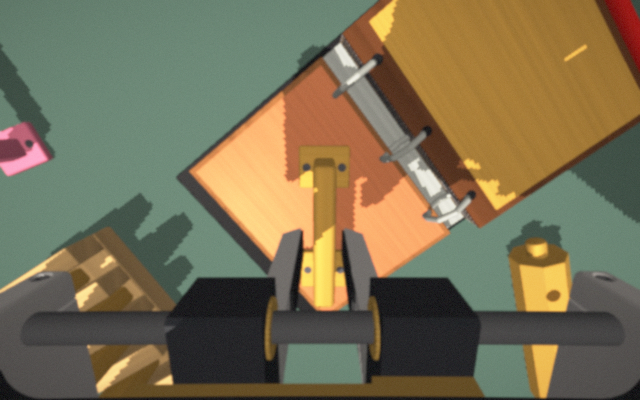

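The fingers straddle the bar correctly. I'll close and look before I lift.

arm_command(rows=[[0,0,0,0,0,0,-1],[0,0,0,0,0,0,-1],[0,0,0,0,0,0,-1],[0,0,0,0,0,0,-1],[0,0,0,0,0,0,-1],[0,0,0,0,0,0,-1],[0,0,0,0,0,0,-1],[0,0,0,0,0,0,-1]], force=30)

```text
t: 8.67
tcp_pos: [0.5637, 0.1272, 0.0327]
tool_rot: [3.036, -0.806, -0.0]
force: [-1.7, -1.4, 1.2]
gripper_width: 0.139
```

```bash
python3 -c "
from plan import *
plan([],0)
p=get_image('wrist');save(p,'w5')
"
```

```text
cur [ 0.5637  0.1272  0.0327 -0.5191] j [ 0.03  0.25  1.83 -0.    1.05  2.12] F [-1.7 -1.4  1.2] w 0.139 t 8.6667
end [ 0.5637  0.1272  0.0327 -0.5191]
```

View pics/w5.png

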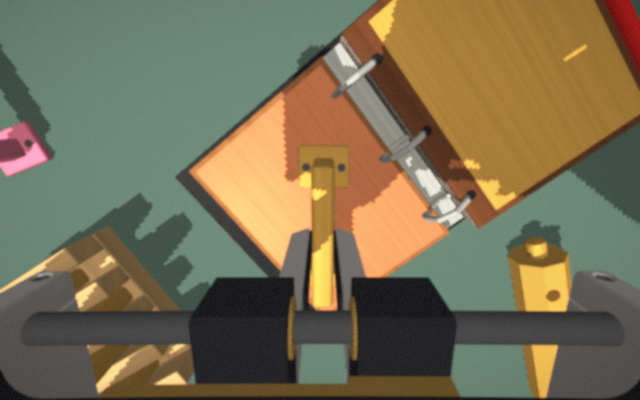

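arm_command(rows=[[0,0,-2,0,0,0,-1],[0,0,-3,0,0,0,-1],[0,0,-4,0,0,0,-1],[0,0,-4,0,0,0,-1],[0,0,-4,0,0,0,-1],[0,0,-4,0,0,0,-1],[0,0,-4,0,0,0,-1],[0,0,0,0,0,0,-1]], force=40)

```text
t: 9.38
tcp_pos: [0.5646, 0.1274, 0.0589]
tool_rot: [-3.036, 0.806, -0.003]
force: [0.2, 0.0, -2.7]
gripper_width: 0.137
```

```bash
python3 -c "
from plan import *
plan([],0)
p=get_image('wrist');save(p,'w6')
"
```

```text
cur [ 0.5646  0.1274  0.0589 -0.5191] j [0.03 0.21 1.82 0.   1.1  2.12] F [ 0.2  0.  -2.7] w 0.137 t 9.3833
end [ 0.5646  0.1274  0.0589 -0.5191]
```

View pics/w6.png

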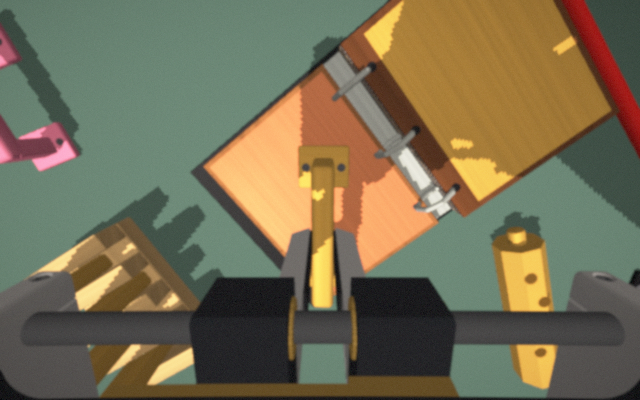

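Lifted: the handle keeps its place in the wrist view and the force shows −2.7 N. I'll carry it to clear counter behind the binder.

```bash
python3 -c "
from plan import *
plan([(.57,.122,.11,-.5,4),(.76,-.10,.11,.148,16),(.76,-.10,.06,.148,4)],-1)
"
```

```text
cur [ 0.5643  0.1274  0.0584 -0.5191] j [0.03 0.22 1.82 0.   1.1  2.12] F [ 0.9  1.7 -3.5] w 0.134 t 9.4333
[[2, 0, -13, 0, 0, np.float64(-0.3), -1], [2, 1, -13, 0, 0, np.float64(-0.2), -1], [2, 0, -13, 0, 0, np.float64(-0.3), -1], [2, 1, -13, 0, 0, np.float64(-0.3), -1], [17, 6, 0, 0, 0, np.float64(-2.3), -1], [17, 8, 0, 0, 0, np.float64(-2.3), -1], [16, 7, 0, 0, 0, np.float64(-2.4), -1], [16, 9, 0, 0, 0, np.float64(-2.3), -1]]
[[16, 9, 0, 0, 0, np.float64(-2.3), -1], [16, 10, 0, 0, 0, np.float64(-2.3), -1], [15, 10, 0, 0, 0, np.float64(-2.3), -1], [14, 11, 0, 0, 0, np.float64(-2.4), -1], [14, 12, 0, 0, 0, np.float64(-2.3), -1], [14, 12, 0, 0, 0, np.float64(-2.3), -1], [13, 13, 0, 0, 0, np.float64(-2.3), -1], [13, 13, 0, 0, 0, np.float64(-2.3), -1]]
[[12, 13, 0, 0, 0, np.float64(-2.4), -1], [11, 15, 0, 0, 0, np.float64(-2.3), -1], [11, 14, 0, 0, 0, np.float64(-2.3), -1], [10, 15, 0, 0, 0, np.float64(-2.3), -1], [0, 0, 13, 0, 0, 0, -1], [0, 0, 12, 0, 0, 0, -1], [0, 0, 13, 0, 0, 0, -1], [0, 0, 12, 0, 0, 0, -1]]
end [ 0.7597 -0.0997  0.0604  0.1476]
```

arm_command(rows=[[2,0,-13,0,0,0,-1],[2,1,-13,0,0,-0.3,-1],[2,0,-13,0,0,-0.4,-1],[2,1,-13,0,0,-0.4,-1],[17,6,0,0,0,-2.3,-1],[17,8,0,0,0,-2.3,-1],[16,7,0,0,0,-2.4,-1],[16,9,0,0,0,-2.3,-1]])

```text
t: 10.1
tcp_pos: [0.6181, 0.0657, 0.1115]
tool_rot: [-3.097, 0.524, -0.003]
force: [-0.2, -0.7, -4.0]
gripper_width: 0.137
```

arm_command(rows=[[16,9,0,0,0,-2.3,-1],[16,10,0,0,0,-2.3,-1],[15,10,0,0,0,-2.3,-1],[14,11,0,0,0,-2.4,-1],[14,12,0,0,0,-2.3,-1],[14,12,0,0,0,-2.3,-1],[13,13,0,0,0,-2.3,-1],[13,13,0,0,0,-2.3,-1]])

```text
t: 10.77
tcp_pos: [0.7135, -0.046, 0.1112]
tool_rot: [3.141, -0.02, 0.002]
force: [-0.9, 0.9, -4.0]
gripper_width: 0.132
```

arm_command(rows=[[12,13,0,0,0,-2.4,-1],[11,15,0,0,0,-2.3,-1],[11,14,0,0,0,-2.3,-1],[10,15,0,0,0,-2.3,-1],[0,0,13,0,0,0,-1],[0,0,12,0,0,0,-1],[0,0,13,0,0,0,-1],[0,0,12,0,0,0,-1]])

```text
t: 11.43
tcp_pos: [0.7578, -0.0987, 0.0574]
tool_rot: [-3.132, -0.232, 0.004]
force: [-0.6, -0.0, -3.2]
gripper_width: 0.135
```

```bash
python3 -c "
from plan import *
plan([],0)
p=get_image('wrist');save(p,'w7')
"
```

```text
cur [ 0.7578 -0.0987  0.0574  0.1479] j [-0.28  0.61  1.29  0.    1.24  1.15] F [-0.6 -0.  -3.2] w 0.135 t 11.4333
end [ 0.7578 -0.0987  0.0574  0.1479]
```

View pics/w7.png

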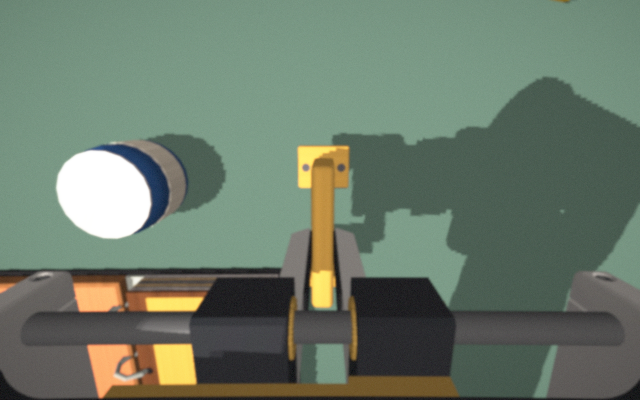

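arm_command(rows=[[0,0,8,0,0,0,-1],[0,0,8,0,0,0,-1],[0,0,8,0,0,0,-1],[0,0,6,0,0,0,-1],[0,0,4,0,0,0,-1],[0,0,3,0,0,0,-1],[0,0,2,0,0,0,-1],[0,0,1,0,0,0,-1]])

```text
t: 12.15
tcp_pos: [0.7592, -0.0998, 0.0196]
tool_rot: [3.133, 0.231, 0.0]
force: [1.0, 0.4, -3.1]
gripper_width: 0.137
```

arm_command(rows=[[0,0,1,0,0,0,-1],[0,0,1,0,0,0,-1],[0,0,1,0,0,0,-1],[0,0,0,0,0,0,-1],[0,0,0,0,0,0,-1],[0,0,0,0,0,0,-1],[0,0,0,0,0,0,-1],[0,0,0,0,0,0,-1]])

```text
t: 12.82
tcp_pos: [0.7592, -0.0998, 0.0168]
tool_rot: [3.133, 0.232, 0.0]
force: [-1.4, -0.0, -4.6]
gripper_width: 0.137
```

arm_command(rows=[[0,0,1,0,0,0,-1],[0,0,1,0,0,0,-1],[0,0,1,0,0,0,-1],[0,0,0,0,0,0,-1],[0,0,0,0,0,0,-1],[0,0,0,0,0,0,-1],[0,0,0,0,0,0,-1],[0,0,0,0,0,0,-1]])

```text
t: 13.48
tcp_pos: [0.7593, -0.1003, 0.0145]
tool_rot: [3.132, 0.231, 0.001]
force: [-4.0, -2.4, 3.9]
gripper_width: 0.136
```

arm_command(rows=[[0,0,0,0,0,0,-0.65],[0,0,0,0,0,0,-0.6],[0,0,0,0,0,0,-0.5],[0,0,0,0,0,0,-0.4],[0,0,0,0,0,0,-0.2],[0,0,0,0,0,0,-0.2],[0,0,0,0,0,0,-0.2],[0,0,0,0,0,0,-0.2]])

```text
t: 14.15
tcp_pos: [0.7592, -0.0997, 0.0136]
tool_rot: [-3.133, -0.232, -0.0]
force: [-0.4, -0.6, 0.4]
gripper_width: 0.404
```

```bash
python3 -c "
from plan import *
q=np.array([.586,.0515,.148]);c,s=np.cos(.148),np.sin(.148)
o=np.array([-.108,-.142]);g=[.586+c*o[0]-s*o[1],.0515+s*o[0]+c*o[1]];print(g)
plan([(.758,-.098,.10,.148,8),(g[0],g[1],.10,.148,16)],0)
"
```

```text
[np.float64(0.5001200201142029), np.float64(-0.10487336427542603)]
cur [ 0.7592 -0.0997  0.0136  0.1476] j [-0.28  0.66  1.3   0.    1.17  1.14] F [-0.4 -0.6  0.4] w 0.404 t 14.15
[[0, 0, -11, 0, 0, 0, 0], [0, 0, -11, 0, 0, 0, 0], [0, -1, -10, 0, 0, 0, 0], [0, 0, -11, 0, 0, 0, 0], [-1, 0, -11, 0, 0, 0, 0], [0, 0, -11, 0, 0, 0, 0], [0, -1, -11, 0, 0, 0, 0], [0, 0, -10, 0, 0, 0, 0]]
[[-16, -2, 0, 0, 0, 0, 0], [-16, -2, 0, 0, 0, 0, 0], [-16, -2, 0, 0, 0, 0, 0], [-16, -2, 0, 0, 0, 0, 0], [-16, -2, 0, 0, 0, 0, 0], [-16, -2, 0, 0, 0, 0, 0], [-16, -2, 0, 0, 0, 0, 0], [-16, -1, 0, 0, 0, 0, 0]]
[[-16, -2, 0, 0, 0, 0, 0], [-16, -2, 0, 0, 0, 0, 0], [-16, -2, 0, 0, 0, 0, 0], [-16, -2, 0, 0, 0, 0, 0], [-16, -2, 0, 0, 0, 0, 0], [-16, -2, 0, 0, 0, 0, 0], [-16, -2, 0, 0, 0, 0, 0], [-16, -2, 0, 0, 0, 0, 0]]
end [ 0.5001 -0.1048  0.0996  0.1476]
```

arm_command(rows=[[0,0,-6,0,0,0,-0.2],[0,0,-11,0,0,0,-0.2],[0,0,-11,0,0,0,-0.2],[0,0,-11,0,0,0,-0.2],[0,0,-14,0,0,0,-0.2],[0,0,-14,0,0,0,-0.2],[0,0,-14,0,0,0,-0.1],[0,0,-14,0,0,0,0]])

```text
t: 14.82
tcp_pos: [0.7594, -0.0999, 0.1109]
tool_rot: [3.133, 0.232, 0.002]
force: [-0.7, -0.8, 0.7]
gripper_width: 0.485
```

arm_command(rows=[[-30,-4,0,0,0,0,0],[-30,-4,0,0,0,0,0],[-30,-4,0,0,0,0,0],[-30,-4,0,0,0,0,0],[-30,-4,0,0,0,0,0],[-30,-4,0,0,0,0,0],[-30,-4,0,0,0,0,0],[-30,-4,0,0,0,0,0]])

```text
t: 15.48
tcp_pos: [0.5159, -0.1034, 0.1096]
tool_rot: [3.133, 0.232, 0.001]
force: [-0.9, -0.1, -0.1]
gripper_width: 0.502
```

```bash
python3 -c "
from plan import *
p=get_image('wrist');save(p,'w8')
print([ (r['point'],r['confidence']) for r in landmark_of(p,'leaf_grip')])
q=get_image('top');save(q,'t8')
print([ (r['point'],r['confidence']) for r in landmark_of(q,'leaf_grip')])
print([ (r['point'],r['confidence']) for r in landmark_of(q,'handle_mid')])
plan([(.5005,-.1048,.02,.148,8)],0)
print(proj(p,[[.5001,-.1048,.038],[.5001+.1*.989,-.1048+.01474,.038]]))
"
```

```text
[([0.4986, -0.1049, 0.0302], 0.67)]
[]
[([0.7594, -0.0975, 0.0243], 0.66), ([0.7611, 0.295, 0.022], 0.55), ([0.5874, 0.3102, 0.0178], 0.28)]
cur [ 0.5182 -0.1038  0.11    0.1474] j [-0.41  0.03  1.92  0.    1.18  1.01] F [-0.2 -0.3  1.2] w 0.5 t 15.7333
[[-2, 0, 11, 0, 0, 0, 0], [-2, 0, 11, 0, 0, 0, 0], [-3, -1, 12, 0, 0, 0, 0], [-2, 0, 11, 0, 0, 0, 0], [-2, 0, 11, 0, 0, 0, 0], [-2, 0, 11, 0, 0, 0, 0], [-2, 0, 12, 0, 0, 0, 0], [-3, -1, 11, 0, 0, 0, 0]]
end [ 0.5001 -0.1045  0.02    0.1474]
[[321.69040584 214.6458826 ]
 [321.67797201 104.97878066]]
```

View pics/w8.png

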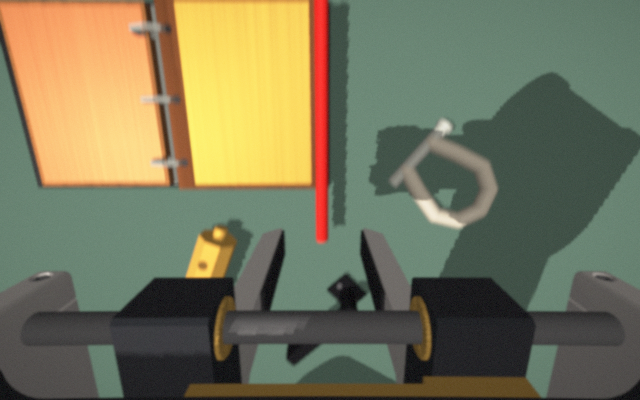

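View pics/t8.png

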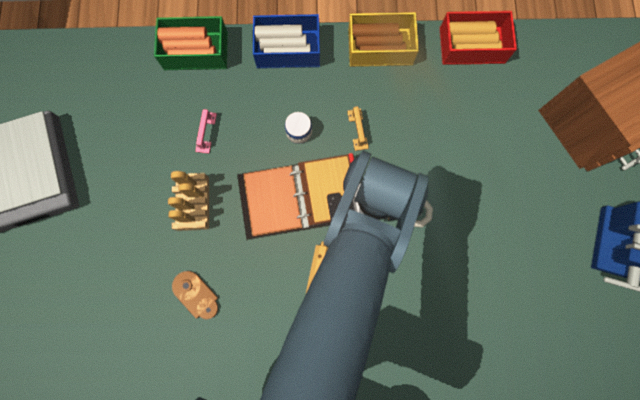

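arm_command(rows=[[-3,0,13,0,0,0,0],[-3,0,13,0,0,0,0],[-3,0,13,0,0,0,0],[-3,0,13,0,0,0,0],[-3,-1,13,0,0,0,0],[-2,0,12,0,0,0,0],[-1,0,9,0,0,0,0],[0,0,5,0,0,0,0]])

```text
t: 16.4
tcp_pos: [0.4991, -0.105, 0.0166]
tool_rot: [-3.132, -0.232, 0.002]
force: [0.1, -0.3, -0.9]
gripper_width: 0.498
```

arm_command(rows=[[0,0,0,0,0,0,-0.4],[0,0,0,0,0,0,-0.5],[0,0,0,0,0,0,-0.6],[0,0,0,0,0,0,-0.7],[0,0,0,0,0,0,-1],[0,0,0,0,0,0,-1],[0,0,0,0,0,0,-1],[0,0,0,0,0,0,-1]], force=30)

```text
t: 17.07
tcp_pos: [0.4992, -0.1051, 0.0178]
tool_rot: [3.133, 0.231, 0.0]
force: [-0.2, -0.1, -0.4]
gripper_width: 0.009
```

```bash
python3 -c "
from plan import *
p=get_image('wrist');save(p,'w9')
plan([],0)
"
```

```text
cur [ 0.4991 -0.1051  0.0177  0.1475] j [-0.43  0.13  2.01  0.    1.    0.99] F [ 0.  -0.2  0.1] w 0.005 t 17.1167
end [ 0.4991 -0.1051  0.0177  0.1475]
```

View pics/w9.png

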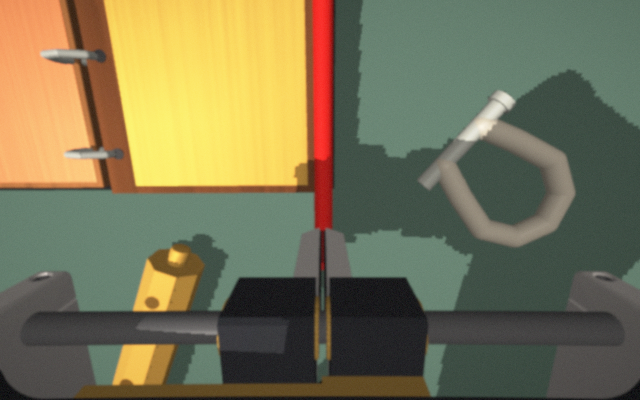

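```bash
python3 -c "
from plan import *
p=get_image('scene');save(p,'s9')
for z in(.0178,.038): print('now',z,(proj(p,[[.4992,-.1051,z]])-[250,130])*8)
psi=-.519; y=np.array([np.sin(psi),-np.cos(psi)])
for z in(.0327,.053):
  for w in(-.024,-.012,.012,.024): print('s4',z,w,((proj(p,[[.5638+w*y[0],.1274+w*y[1],z]])-[330,170])*8).round())
a=cv2.imread('pics/s9.png')[130:200,250:350]; cv2.imwrite('pics/s9z.png',cv2.resize(a,None,fx=8,fy=8,interpolation=cv2.INTER_CUBIC))
"
```

```text
now 0.0178 [[356.14906489 362.96447086]]
now 0.038 [[353.96527927 326.41353813]]
s4 0.0327 -0.024 [[341. 359.]]
s4 0.0327 -0.012 [[315. 337.]]
s4 0.0327 0.012 [[265. 295.]]
s4 0.0327 0.024 [[240. 274.]]
s4 0.053 -0.024 [[347. 323.]]
s4 0.053 -0.012 [[321. 301.]]
s4 0.053 0.012 [[270. 259.]]
s4 0.053 0.024 [[244. 238.]]
```

View pics/s9z.png

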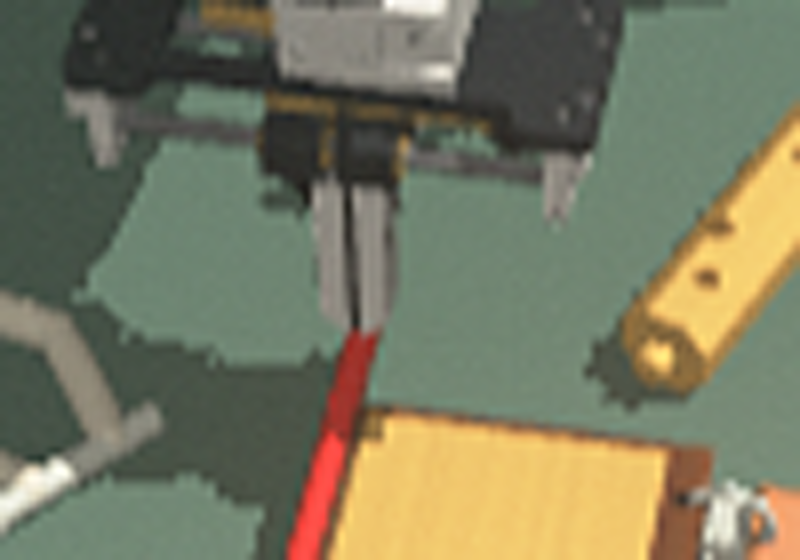

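The scene picture shows the shut finger tips at zoom px (355,328). That is z ≈ 38 mm, on top of the rod, while the reported TCP z is 18 mm, so the true tips are about 20 mm above the reported TCP. I'll reopen and go deeper.

arm_command(rows=[[0,0,-5,0,0,0,-1],[0,0,-5,0,0,0,-0.4],[0,0,-2,0,0,0,-0.3],[0,0,0,0,0,0,-0.2],[0,0,0,0,0,0,-0.2],[0,0,0,0,0,0,-0.2],[0,0,0,0,0,0,-0.2],[0,0,0,0,0,0,-0.2]])

```text
t: 17.83
tcp_pos: [0.4989, -0.105, 0.0295]
tool_rot: [-3.133, -0.232, 0.001]
force: [0.0, -0.1, 0.5]
gripper_width: 0.397
```

arm_command(rows=[[0,0,6,0,0,0,-0.2],[0,0,6,0,0,0,-0.2],[0,0,5,0,0,0,-0.2],[0,0,5,0,0,0,-0.2],[0,0,4,0,0,0,-0.2],[0,0,3,0,0,0,-0.2],[0,0,1,0,0,0,-0.2],[0,0,0,0,0,0,-0.2]])

```text
t: 18.5
tcp_pos: [0.4989, -0.105, -0.0007]
tool_rot: [-3.133, -0.232, 0.001]
force: [0.7, 0.4, 0.2]
gripper_width: 0.4
```

```bash
python3 -c "
from plan import *
plan([],0)
p=get_image('scene');save(p,'s10')
for z in(-.001,.018): print('now',z,(proj(p,[[.4992,-.1051,z]])-[250,130])*8)
a=cv2.imread('pics/s10.png')[130:200,250:350]; cv2.imwrite('pics/s10z.png',cv2.resize(a,None,fx=8,fy=8,interpolation=cv2.INTER_CUBIC))
"
```

```text
cur [ 0.4989 -0.105  -0.0007  0.1476] j [-0.43  0.16  2.02 -0.    0.96  0.99] F [0.7 0.4 0.2] w 0.4 t 18.5
end [ 0.4989 -0.105  -0.0007  0.1476]
now -0.001 [[358.13727646 396.2073236 ]]
now 0.018 [[356.12768698 362.60685328]]
```

View pics/s10z.png

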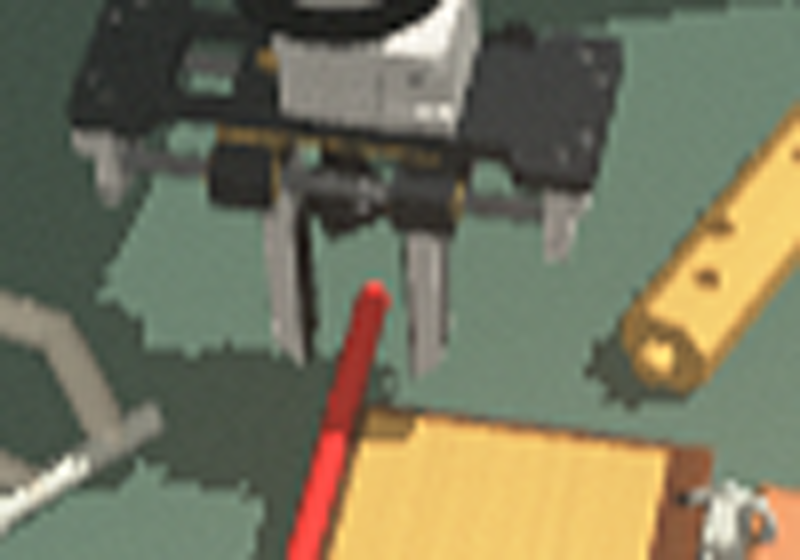

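arm_command(rows=[[0,0,0,0,0,0,-0.4],[0,0,0,0,0,0,-0.6],[0,0,0,0,0,0,-0.7],[0,0,0,0,0,0,-1],[0,0,0,0,0,0,-1],[0,0,0,0,0,0,-1],[0,0,0,0,0,0,-1],[0,0,0,0,0,0,-1]], force=25)

```text
t: 19.22
tcp_pos: [0.4993, -0.1057, -0.0002]
tool_rot: [3.132, 0.232, 0.001]
force: [0.3, -4.7, -0.6]
gripper_width: 0.118
```

```bash
cat > arc.py <<'E'
from plan import *
import sys
# arc rows in tool axes: tool y = -binder y (psi=binder yaw), z down
N=int(sys.argv[1])
def pos(t): return np.array([142*np.cos(t)-6*np.sin(t), -(6*np.cos(t)+142*np.sin(t))]) # tool y, tool z in mm
# ease-in/out in angle
u=np.linspace(0,1,N+1); th=np.pi*(u-np.sin(2*np.pi*u)/(2*np.pi)*.6)
P=np.array([pos(t) for t in th]); acc=P[0].copy(); rows=[]
for i in range(1,N+1):
    d=np.round(P[i]-acc,1); acc+=d; rows.append([0,float(d[0]),float(d[1]),0,0,0,-1])
for k in range(0,N,8): print(k,th[k+8].round(3),rows[k:k+8])
plan([],0)
E
python3 arc.py 56
```

```text
0 0.214 [[0, -0.2, -3.2, 0, 0, 0, -1], [0, -0.2, -3.2, 0, 0, 0, -1], [0, -0.4, -3.4, 0, 0, 0, -1], [0, -0.4, -3.5, 0, 0, 0, -1], [0, -0.6, -3.8, 0, 0, 0, -1], [0, -0.7, -4.0, 0, 0, 0, -1], [0, -0.9, -4.3, 0, 0, 0, -1], [0, -1.1, -4.7, 0, 0, 0, -1]]
8 0.605 [[0, -1.4, -5.0, 0, 0, 0, -1], [0, -1.8, -5.3, 0, 0, 0, -1], [0, -2.1, -5.8, 0, 0, 0, -1], [0, -2.6, -6.1, 0, 0, 0, -1], [0, -3.1, -6.5, 0, 0, 0, -1], [0, -3.7, -6.8, 0, 0, 0, -1], [0, -4.4, -7.0, 0, 0, 0, -1], [0, -5.0, -7.1, 0, 0, 0, -1]]
16 1.216 [[0, -5.9, -7.2, 0, 0, 0, -1], [0, -6.6, -7.2, 0, 0, 0, -1], [0, -7.5, -7.1, 0, 0, 0, -1], [0, -8.4, -6.7, 0, 0, 0, -1], [0, -9.2, -6.3, 0, 0, 0, -1], [0, -10.0, -5.8, 0, 0, 0, -1], [0, -10.7, -5.0, 0, 0, 0, -1], [0, -11.4, -4.3, 0, 0, 0, -1]]
24 1.925 [[0, -12.0, -3.2, 0, 0, 0, -1], [0, -12.3, -2.3, 0, 0, 0, -1], [0, -12.7, -1.2, 0, 0, 0, -1], [0, -12.7, 0.0, 0, 0, 0, -1], [0, -12.7, 1.1, 0, 0, 0, -1], [0, -12.5, 2.2, 0, 0, 0, -1], [0, -12.1, 3.3, 0, 0, 0, -1], [0, -11.6, 4.3, 0, 0, 0, -1]]
32 2.536 [[0, -11.0, 5.2, 0, 0, 0, -1], [0, -10.3, 5.9, 0, 0, 0, -1], [0, -9.5, 6.6, 0, 0, 0, -1], [0, -8.6, 7.1, 0, 0, 0, -1], [0, -7.8, 7.4, 0, 0, 0, -1], [0, -6.9, 7.6, 0, 0, 0, -1], [0, -6.0, 7.8, 0, 0, 0, -1], [0, -5.2, 7.7, 0, 0, 0, -1]]
40 2.927 [[0, -4.4, 7.5, 0, 0, 0, -1], [0, -3.8, 7.4, 0, 0, 0, -1], [0, -3.1, 7.0, 0, 0, 0, -1], [0, -2.6, 6.7, 0, 0, 0, -1], [0, -2.0, 6.3, 0, 0, 0, -1], [0, -1.7, 5.9, 0, 0, 0, -1], [0, -1.2, 5.6, 0, 0, 0, -1], [0, -1.0, 5.1, 0, 0, 0, -1]]
48 3.142 [[0, -0.8, 4.7, 0, 0, 0, -1], [0, -0.5, 4.4, 0, 0, 0, -1], [0, -0.4, 4.0, 0, 0, 0, -1], [0, -0.2, 3.8, 0, 0, 0, -1], [0, -0.2, 3.6, 0, 0, 0, -1], [0, -0.0, 3.3, 0, 0, 0, -1], [0, 0.0, 3.3, 0, 0, 0, -1], [0, 0.1, 3.2, 0, 0, 0, -1]]
cur [ 4.993e-01 -1.057e-01 -2.000e-04  1.477e-01] j [-0.43  0.16  2.01 -0.    0.96  0.99] F [ 0.3 -4.7 -0.6] w 0.118 t 19.2167
end [ 4.993e-01 -1.057e-01 -2.000e-04  1.477e-01]
```

Rod gripped (11 mm opening). Now I'll turn the leaf along its arc, checking forces call by call.

arm_command(rows=[[0,-0.2,-3.2,0,0,0,-1],[0,-0.2,-3.2,0,0,0,-1],[0,-0.4,-3.4,0,0,0,-1],[0,-0.4,-3.5,0,0,0,-1],[0,-0.6,-3.8,0,0,0,-1],[0,-0.7,-4.0,0,0,0,-1],[0,-0.9,-4.3,0,0,0,-1],[0,-1.1,-4.7,0,0,0,-1]])

```text
t: 19.88
tcp_pos: [0.4987, -0.1013, 0.0303]
tool_rot: [3.131, 0.232, 0.001]
force: [0.9, -4.9, -3.0]
gripper_width: 0.117
```

```bash
python3 -c "
from plan import *
plan([],0)
p=get_image('wrist');save(p,'w11')
"
```

```text
cur [ 0.4987 -0.1013  0.0303  0.1478] j [-0.42  0.11  2.01 -0.    1.02  1.  ] F [ 0.9 -4.9 -3. ] w 0.117 t 19.8833
end [ 0.4987 -0.1013  0.0303  0.1478]
```

View pics/w11.png

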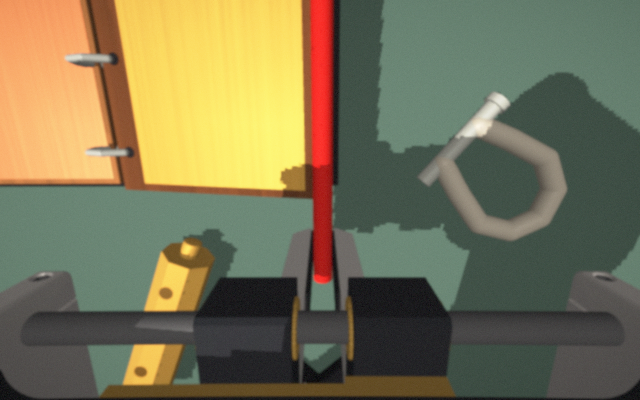

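The rod stays between the fingers at (322,270) and the leaf is lifting; forces are small.

arm_command(rows=[[0,-1.4,-5.0,0,0,0,-1],[0,-1.8,-5.3,0,0,0,-1],[0,-2.1,-5.8,0,0,0,-1],[0,-2.6,-6.1,0,0,0,-1],[0,-3.1,-6.5,0,0,0,-1],[0,-3.7,-6.8,0,0,0,-1],[0,-4.4,-7.0,0,0,0,-1],[0,-5.0,-7.1,0,0,0,-1]])

```text
t: 20.6
tcp_pos: [0.4953, -0.0787, 0.0808]
tool_rot: [3.128, 0.232, 0.001]
force: [-1.4, -8.6, 3.0]
gripper_width: 0.118
```

arm_command(rows=[[0,-5.9,-7.2,0,0,0,-1],[0,-6.6,-7.2,0,0,0,-1],[0,-7.5,-7.1,0,0,0,-1],[0,-8.4,-6.7,0,0,0,-1],[0,-9.2,-6.3,0,0,0,-1],[0,-10,-5.8,0,0,0,-1],[0,-10.7,-5.0,0,0,0,-1],[0,-11.4,-4.3,0,0,0,-1]])

```text
t: 21.27
tcp_pos: [0.4853, -0.0111, 0.1339]
tool_rot: [3.125, 0.232, 0.0]
force: [-10.2, -11.2, 23.4]
gripper_width: 0.091
```

```bash
python3 -c "
from plan import *
plan([],0)
p=get_image('wrist');save(p,'w12')
"
```

```text
cur [ 0.4853 -0.0111  0.1339  0.1481] j [-0.25 -0.11  2.01 -0.01  1.24  1.17] F [-10.2 -11.2  23.4] w 0.091 t 21.2667
end [ 0.4853 -0.0111  0.1339  0.1481]
```

View pics/w12.png

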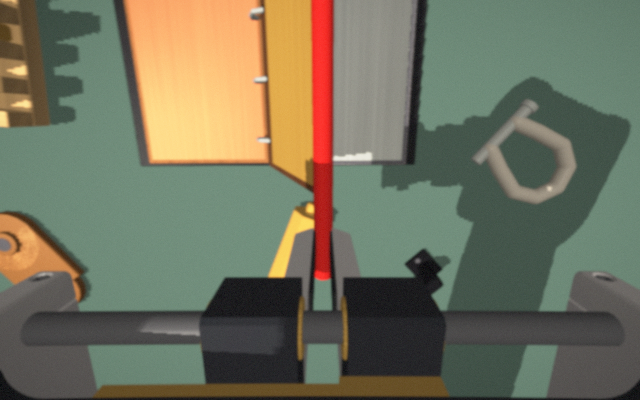

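```bash
python3 -c "
from plan import *
p=get_image('scene');save(p,'s13')
print(telemetry.state())
for z in(.134,.154): print('now',z,(proj(p,[[.4853,-.0111,z]])-[250,90])*6)
a=cv2.imread('pics/s13.png')[90:220,250:380]; cv2.imwrite('pics/s13z.png',cv2.resize(a,None,fx=6,fy=6,interpolation=cv2.INTER_CUBIC)[:600])
"
```

```text
{'t': 21.3667, 'joints': array([-0.25005575, -0.10613691,  2.00835511, -0.00704965,  1.2370699 ,
        1.17321488]), 'qd': array([-0.01852814,  0.01059277,  0.00118727, -0.00679813, -0.00890505,
       -0.01508486]), 'joint_torque': array([  5.87441012, -15.95580697, -22.73148358,   3.6133828 ,
        -2.51523301,   0.03747723]), 'tcp_pos': array([ 0.48520488, -0.00983061,  0.13443231]), 'tool_rot': array([3.12575083e+00, 2.34600354e-01, 1.01186737e-04]), 'force': array([-12.22740817, -10.30389541,  24.26647749]), 'ft_torque': array([-2.12255443,  2.35536635, -0.11453894]), 'gripper_width': 0.08787872434270719}
now 0.134 [[463.33357975 371.81009001]]
now 0.154 [[464.11877401 340.60626805]]
```

View pics/s13z.png

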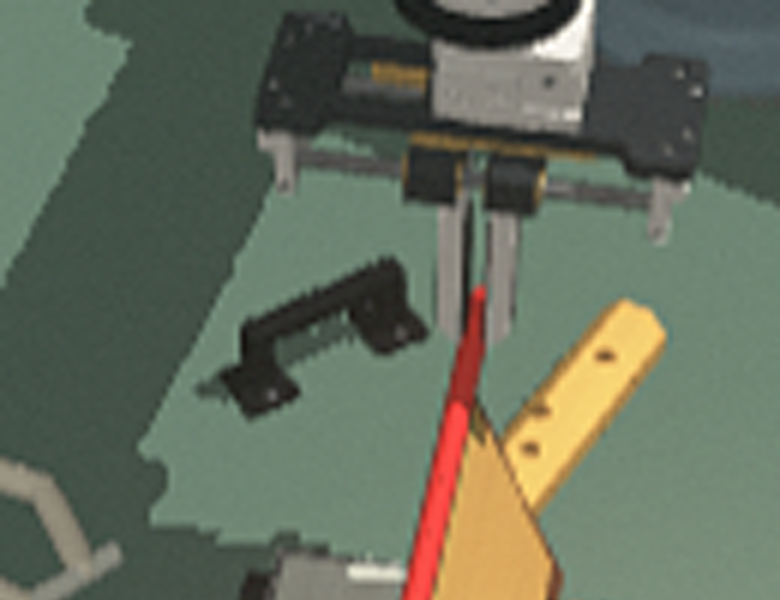

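```bash
python3 -c "
from plan import *
p=get_image('scene')
c,s=np.cos(.148),np.sin(.148)
def w(x,y,z): return [.586+c*x-s*y,.0515+s*x+c*y,z]
for th in (1.0,1.1,1.2,1.3):
  y=-.142*np.cos(th)+.006*np.sin(th); z=.026+.006*np.cos(th)+.142*np.sin(th)
  q=(proj(p,[w(-.133,y,z),w(-.108,y,z),w(-.08,y,z),w(0.08,y,z)])-[250,90])*6
  print(th,y,z,q.round().tolist())
M,s_=cur();print(M,s_['gripper_width'],s_['force'])
"
```

```text
1.0 -0.07167410152442846 0.14873069367793013 [[419.0, 304.0], [409.0, 343.0], [398.0, 388.0], [328.0, 672.0]]
1.1 -0.05906340508206336 0.1552730218572773 [[447.0, 297.0], [437.0, 336.0], [427.0, 381.0], [359.0, 666.0]]
1.2 -0.04586256661988429 0.16052369673420616 [[476.0, 293.0], [467.0, 332.0], [456.0, 377.0], [391.0, 663.0]]
1.3 -0.032203484552188244 0.16443025530098893 [[506.0, 290.0], [497.0, 330.0], [488.0, 375.0], [425.0, 661.0]]
[ 0.48523589 -0.01026831  0.13425333  0.14953418] 0.08335876536353716 [-12.01152984 -10.46928071  23.9800133 ]
```

arm_command(rows=[[0,0,1,0,0,0,-0.72],[0,0,2,0,0,0,-0.7],[0,0,2,0,0,0,-0.68],[0,0,2,0,0,0,-0.68],[0,0,1,0,0,0,-0.68],[0,0,0,0,0,0,-0.7],[0,0,0,0,0,0,-0.75],[0,0,0,0,0,0,-0.8]])

```text
t: 22.08
tcp_pos: [0.484, -0.0075, 0.1203]
tool_rot: [-3.132, -0.232, 0.003]
force: [-0.6, 0.2, -1.9]
gripper_width: 0.117
```

```bash
python3 -c "
from plan import *
p=get_image('scene');save(p,'s14')
print(cur())
a=cv2.imread('pics/s14.png')[90:220,250:380]; cv2.imwrite('pics/s14z.png',cv2.resize(a,None,fx=6,fy=6,interpolation=cv2.INTER_CUBIC)[:600])
"
```

```text
(array([ 0.48395991, -0.00750627,  0.12030429,  0.1476435 ]), {'t': 22.1333, 'joints': array([-2.50471790e-01, -8.98532431e-02,  2.02092023e+00,  2.86193268e-04,
        1.21233293e+00,  1.17258113e+00]), 'qd': array([ 0.00053241, -0.00061789,  0.00098611,  0.00107986, -0.00207591,
        0.00097079]), 'joint_torque': array([ 9.17326519e-02, -2.69820893e+01, -3.10024059e+01,  1.42331016e-01,
       -1.91549985e-01,  2.68739532e-02]), 'tcp_pos': array([ 0.48395991, -0.00750627,  0.12030429]), 'tool_rot': array([-3.13220767e+00, -2.31644835e-01,  2.55603295e-03]), 'force': array([ 0.1317547 , -0.17428618, -1.78134004]), 'ft_torque': array([-0.02109721,  0.12415013,  0.05537524]), 'gripper_width': 0.11623811348820205})
```

View pics/s14z.png

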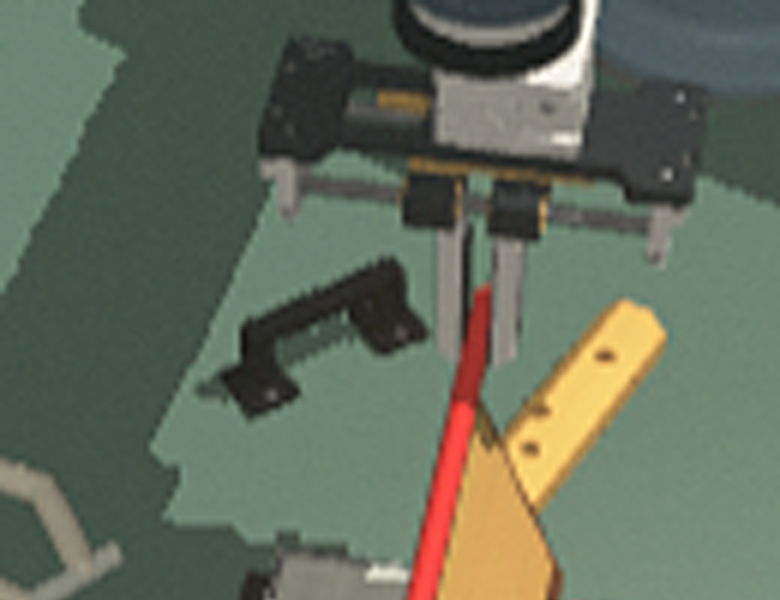

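```bash
cat > arc2.py <<'E'
from plan import *
t0,t1,N=1.219,3.12,40
pos=lambda t: np.array([142*np.cos(t)-6*np.sin(t), -(6*np.cos(t)+142*np.sin(t))])
u=np.linspace(0,1,N+1); th=t0+(t1-t0)*(u-np.sin(2*np.pi*u)/(2*np.pi)*.6)
P=np.array([pos(t)-[0,4.5*min(1,i/12)] for i,t in enumerate(th)]); acc=P[0].copy()
for k in range(0,N,8):
    rows=[]
    for i in range(k+1,k+9):
        d=np.round(P[i]-acc,1); acc+=d; rows.append([0,float(d[0]),float(d[1]),0,0,0,-1])
    print(th[k+8].round(3),acc-P[0],rows)
E
python3 arc2.py
```

```text
1.427 [-28.8  -9. ] [[0, -2.6, -1.2, 0, 0, 0, -1], [0, -2.7, -1.1, 0, 0, 0, -1], [0, -2.9, -1.2, 0, 0, 0, -1], [0, -3.2, -1.1, 0, 0, 0, -1], [0, -3.6, -1.2, 0, 0, 0, -1], [0, -4.1, -1.1, 0, 0, 0, -1], [0, -4.6, -1.1, 0, 0, 0, -1], [0, -5.1, -1.0, 0, 0, 0, -1]]
1.873 [-91.2  -2.9] [[0, -5.8, -0.9, 0, 0, 0, -1], [0, -6.4, -0.6, 0, 0, 0, -1], [0, -7.1, -0.3, 0, 0, 0, -1], [0, -7.7, 0.1, 0, 0, 0, -1], [0, -8.2, 1.0, 0, 0, 0, -1], [0, -8.8, 1.5, 0, 0, 0, -1], [0, -9.1, 2.3, 0, 0, 0, -1], [0, -9.3, 3.0, 0, 0, 0, -1]]
2.466 [-157.9   46.8] [[0, -9.5, 3.8, 0, 0, 0, -1], [0, -9.5, 4.6, 0, 0, 0, -1], [0, -9.2, 5.3, 0, 0, 0, -1], [0, -8.9, 6.2, 0, 0, 0, -1], [0, -8.4, 6.7, 0, 0, 0, -1], [0, -7.8, 7.3, 0, 0, 0, -1], [0, -7.1, 7.8, 0, 0, 0, -1], [0, -6.3, 8.0, 0, 0, 0, -1]]
2.912 [-182.9  104.5] [[0, -5.5, 8.1, 0, 0, 0, -1], [0, -4.8, 8.1, 0, 0, 0, -1], [0, -4.0, 7.9, 0, 0, 0, -1], [0, -3.2, 7.6, 0, 0, 0, -1], [0, -2.7, 7.3, 0, 0, 0, -1], [0, -2.1, 6.7, 0, 0, 0, -1], [0, -1.6, 6.3, 0, 0, 0, -1], [0, -1.1, 5.7, 0, 0, 0, -1]]
3.12 [-185.4  133.8] [[0, -0.9, 5.1, 0, 0, 0, -1], [0, -0.6, 4.6, 0, 0, 0, -1], [0, -0.5, 4.1, 0, 0, 0, -1], [0, -0.2, 3.7, 0, 0, 0, -1], [0, -0.2, 3.3, 0, 0, 0, -1], [0, -0.1, 3.0, 0, 0, 0, -1], [0, -0.0, 2.8, 0, 0, 0, -1], [0, 0.0, 2.7, 0, 0, 0, -1]]
```

arm_command(rows=[[0,-2.6,-1.2,0,0,0,-0.8],[0,-2.7,-1.1,0,0,0,-0.8],[0,-2.9,-1.2,0,0,0,-0.8],[0,-3.2,-1.1,0,0,0,-0.8],[0,-3.6,-1.2,0,0,0,-0.8],[0,-4.1,-1.1,0,0,0,-0.8],[0,-4.6,-1.1,0,0,0,-0.8],[0,-5.1,-1.0,0,0,0,-0.8]], force=12)

```text
t: 22.8
tcp_pos: [0.4792, 0.0217, 0.1278]
tool_rot: [-3.131, -0.231, 0.003]
force: [5.1, 2.0, -19.0]
gripper_width: 0.123
```

arm_command(rows=[[0,-5.8,-0.9,0,0,0,-0.72],[0,-6.4,-0.6,0,0,0,-0.71],[0,-7.1,-0.3,0,0,0,-0.71],[0,-7.7,0.1,0,0,0,-0.71],[0,-8.2,1.0,0,0,0,-0.73],[0,-8.8,1.5,0,0,0,-0.75],[0,-9.1,2.3,0,0,0,-0.8],[0,-9.3,3.0,0,0,0,-0.85]])

```text
t: 23.47
tcp_pos: [0.4716, 0.0832, 0.1241]
tool_rot: [3.132, 0.232, 0.002]
force: [1.4, -0.3, 1.1]
gripper_width: 0.127
```

```bash
python3 -c "
from plan import *
p=get_image('scene');save(p,'s15')
print(cur())
a=cv2.imread('pics/s15.png')[90:220,250:380]; cv2.imwrite('pics/s15z.png',cv2.resize(a,None,fx=6,fy=6,interpolation=cv2.INTER_CUBIC)[:600])
"
```

```text
(array([0.47132055, 0.08468814, 0.1235419 , 0.14857886]), {'t': 23.5167, 'joints': array([-6.05579005e-02, -1.10051415e-01,  2.03311119e+00,  1.57952955e-03,
        1.21721951e+00,  1.36111268e+00]), 'qd': array([-0.02435793,  0.00056533, -0.00855554,  0.004243  ,  0.01554733,
       -0.04778432]), 'joint_torque': array([ -2.68964812, -24.09547985, -28.81062269,  -0.70576826,
         0.54667465,   0.05140217]), 'tcp_pos': array([0.47132055, 0.08468814, 0.1235419 ]), 'tool_rot': array([-3.13163837e+00, -2.33078044e-01, -2.35688707e-03]), 'force': array([1.85554427, 2.0455096 , 1.440757  ]), 'ft_torque': array([ 0.3803436 , -0.30144929,  0.00047443]), 'gripper_width': 0.12297403222065593})
```

View pics/s15z.png

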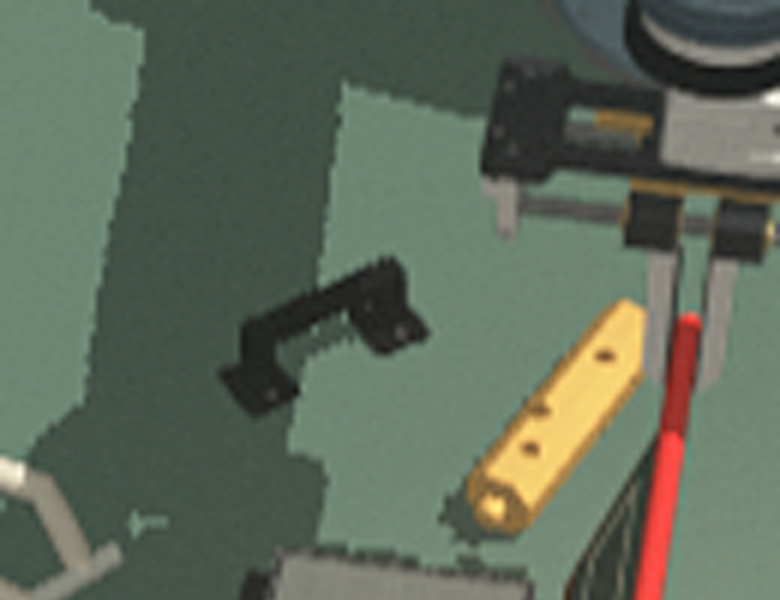

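arm_command(rows=[[0,-8.5,3.8,0,0,0,-0.85],[0,-9.3,4.6,0,0,0,-0.85],[0,-9.2,5.3,0,0,0,-0.85],[0,-8.9,6.2,0,0,0,-0.85],[0,-8.4,6.7,0,0,0,-0.85],[0,-7.8,7.3,0,0,0,-0.85],[0,-7.1,7.8,0,0,0,-0.85],[0,-6.3,8.0,0,0,0,-0.85]], force=14)

```text
t: 24.18
tcp_pos: [0.4613, 0.1479, 0.0731]
tool_rot: [-3.133, -0.232, 0.0]
force: [2.1, 0.1, 0.5]
gripper_width: 0.122
```

arm_command(rows=[[0,-5.5,8.1,0,0,0,-0.85],[0,-4.8,8.1,0,0,0,-0.85],[0,-4.0,7.9,0,0,0,-0.85],[0,-3.2,7.6,0,0,0,-0.85],[0,-2.7,7.3,0,0,0,-0.85],[0,-2.1,6.7,0,0,0,-0.85],[0,-1.6,6.3,0,0,0,-0.85],[0,-1.1,5.7,0,0,0,-0.85]])

```text
t: 24.85
tcp_pos: [0.4575, 0.1724, 0.0157]
tool_rot: [-3.132, -0.231, 0.001]
force: [0.6, 4.2, 1.0]
gripper_width: 0.126
```

```bash
python3 -c "
from plan import *
p=get_image('wrist');save(p,'w16')
print(cur()[0])
"
```

```text
[0.45747804 0.17247984 0.01496056 0.14700987]
```

View pics/w16.png

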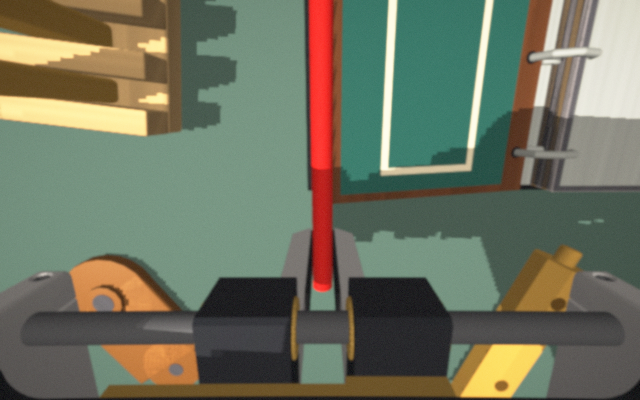

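arm_command(rows=[[0,-0.9,5.1,0,0,0,-0.85],[0,-0.6,4.6,0,0,0,-0.85],[0,-0.5,4.1,0,0,0,-0.85],[0,-0.2,3.7,0,0,0,-0.85],[0,-0.2,3.3,0,0,0,-0.85],[0,-0.1,3.0,0,0,0,-0.85],[0,0,2.5,0,0,0,-0.85],[0,0,2,0,0,0,-0.85]])

```text
t: 25.57
tcp_pos: [0.4571, 0.1753, -0.0124]
tool_rot: [-3.131, -0.23, 0.001]
force: [-1.2, 7.0, -0.4]
gripper_width: 0.117
```

```bash
python3 -c "
from plan import *
p=get_image('scene');save(p,'s17')
print(cur()[0],telemetry.state()['force'])
a=cv2.imread('pics/s17.png')[130:250,280:420]; cv2.imwrite('pics/s17z.png',cv2.resize(a,None,fx=5,fy=5,interpolation=cv2.INTER_CUBIC)[:600])
"
```

```text
[ 0.45708218  0.17524204 -0.0126702   0.14669881] [-0.31148802  6.76217525 -1.60289576]
```

View pics/s17z.png

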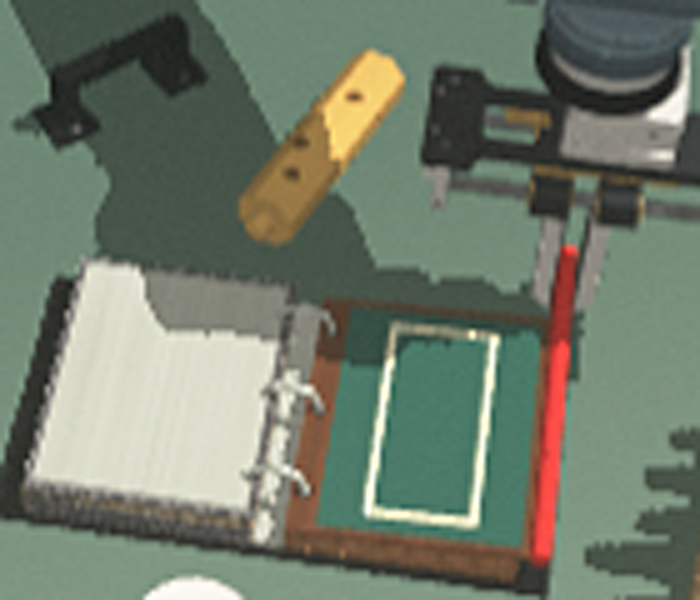

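arm_command(rows=[[0,0,1,0,0,0,-0.85],[0,0,1,0,0,0,-0.85],[0,0,1,0,0,0,-0.85],[0,0,0,0,0,0,-0.8],[0,0,0,0,0,0,-0.78],[0,0,0,0,0,0,-0.76],[0,0,0,0,0,0,-0.74],[0,0,0,0,0,0,-0.72]])

```text
t: 26.28
tcp_pos: [0.4571, 0.1747, -0.0153]
tool_rot: [-3.132, -0.231, 0.001]
force: [0.1, 3.8, -1.6]
gripper_width: 0.136
```

arm_command(rows=[[0,0,0,0,0,0,-0.6],[0,0,0,0,0,0,-0.5],[0,0,0,0,0,0,-0.4],[0,0,0,0,0,0,-0.3],[0,0,0,0,0,0,-0.2],[0,0,-3,0,0,0,-0.2],[0,0,-8,0,0,0,-0.2],[0,0,-12,0,0,0,-0.2]])

```text
t: 26.95
tcp_pos: [0.4567, 0.1741, 0.008]
tool_rot: [3.133, 0.232, -0.003]
force: [-0.5, 0.4, 0.1]
gripper_width: 0.402
```

```bash
python3 -c "
from plan import *
p=get_image('top');save(p,'t18')
print([ (r['point'],r['confidence']) for r in landmark_of(p,'handle_mid')])
print([ (r['point'],r['confidence']) for r in landmark_of(p,'leaf_mark')])
q=get_image('wrist')
print([ (r['point'],r['confidence']) for r in landmark_of(q,'leaf_mark')])
plan([(.46,.172,.13,.148,8),(.759,-.0995,.13,.148,12),(.759,-.0995,.008,.148,8)],-.2)
a=cv2.imread('pics/t18.png')[90:260,160:400]; cv2.imwrite('pics/t18z.png',cv2.resize(a,None,fx=3.3,fy=3.3,interpolation=cv2.INTER_CUBIC)[:600])
"
```

```text
[([0.7607, 0.2938, 0.022], 0.91), ([0.37, -0.1213, 0.0212], 0.89), ([0.7599, -0.1007, 0.0235], 0.75)]
[([0.5756, 0.1272, 0.0241], 0.57)]
[([0.5746, 0.1222, 0.0257], 0.87)]
cur [0.4575 0.1743 0.0082 0.1476] j [ 0.13  0.1   2.06 -0.    0.97  1.56] F [-0.3 -1.1  0.2] w 0.398 t 27.2
[[0, 0, -15, 0, 0, 0, -0.2], [1, 1, -15, 0, 0, 0, -0.2], [0, 0, -16, 0, 0, 0, -0.2], [0, 0, -15, 0, 0, 0, -0.2], [0, 1, -15, 0, 0, 0, -0.2], [1, 0, -15, 0, 0, 0, -0.2], [0, 0, -16, 0, 0, 0, -0.2], [0, 1, -15, 0, 0, 0, -0.2]]
[[21, 26, 0, 0, 0, 0, -0.2], [22, 26, 0, 0, 0, 0, -0.2], [21, 26, 0, 0, 0, 0, -0.2], [21, 26, 0, 0, 0, 0, -0.2], [22, 26, 0, 0, 0, 0, -0.2], [21, 26, 0, 0, 0, 0, -0.2], [21, 26, 0, 0, 0, 0, -0.2], [22, 26, 0, 0, 0, 0, -0.2]]
[[21, 26, 0, 0, 0, 0, -0.2], [21, 26, 0, 0, 0, 0, -0.2], [22, 26, 0, 0, 0, 0, -0.2], [21, 26, 0, 0, 0, 0, -0.2], [0, 0, 15, 0, 0, 0, -0.2], [0, 0, 16, 0, 0, 0, -0.2], [0, 0, 15, 0, 0, 0, -0.2], [0, 0, 15, 0, 0, 0, -0.2]]
[[0, 0, 15, 0, 0, 0, -0.2], [0, 0, 16, 0, 0, 0, -0.2], [0, 0, 15, 0, 0, 0, -0.2], [0, 0, 15, 0, 0, 0, -0.2]]
end [ 0.759  -0.0993  0.0082  0.1476]
```

View pics/t18z.png

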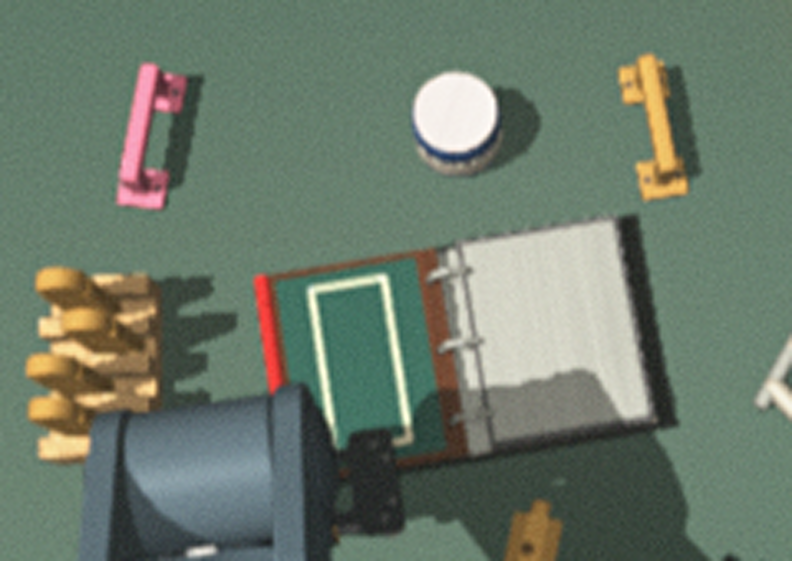

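The leaf lies green side up, and the handle stands at about (0.760, −0.100). I'll pick it up again, gripping deeper this time.

arm_command(rows=[[0,0,-15,0,0,0,-0.2],[0,0,-15,0,0,0,-0.2],[0,0,-16,0,0,0,-0.2],[0,0,-15,0,0,0,-0.2],[0,0,-15,0,0,0,-0.2],[0,0,-15,0,0,0,-0.2],[0,0,-16,0,0,0,-0.2],[0,0,-15,0,0,0,-0.2]])

```text
t: 27.87
tcp_pos: [0.4571, 0.1743, 0.1303]
tool_rot: [3.133, 0.232, -0.002]
force: [0.8, 0.1, 0.7]
gripper_width: 0.395
```

arm_command(rows=[[22,26,0,0,0,0,-0.2],[22,26,0,0,0,0,-0.2],[21,26,0,0,0,0,-0.2],[22,26,0,0,0,0,-0.2],[22,26,0,0,0,0,-0.2],[21,26,0,0,0,0,-0.2],[21,26,0,0,0,0,-0.2],[22,26,0,0,0,0,-0.2]])

```text
t: 28.53
tcp_pos: [0.6597, -0.0072, 0.129]
tool_rot: [-3.133, -0.231, 0.003]
force: [-0.9, 0.5, 0.3]
gripper_width: 0.401
```

arm_command(rows=[[22,27,0,0,0,0,-0.2],[22,27,0,0,0,0,-0.2],[22,27,0,0,0,0,-0.2],[21,27,0,0,0,0,-0.2],[0,0,5,0,0,0,-0.2],[0,0,10,0,0,0,-0.2],[0,0,10,0,0,0,-0.2],[0,0,5,0,0,0,-0.2]])

```text
t: 29.2
tcp_pos: [0.7591, -0.0985, 0.0969]
tool_rot: [-3.131, -0.233, 0.007]
force: [-0.2, 0.3, -1.3]
gripper_width: 0.398
```

```bash
python3 -c "
from plan import *
p=get_image('wrist');save(p,'w19')
print([ (r['point'],r['confidence']) for r in landmark_of(p,'handle_mid')])
plan([(.759,-.0995,.003,.148,12)],-.2)
for z in(.046,.032):print(proj(p,[[.759,-.0995,z]]))
"
```

```text
[([0.76, -0.1024, 0.0274], 0.88)]
cur [ 0.7592 -0.0985  0.0976  0.1487] j [-0.28  0.58  1.27  0.    1.3   1.15] F [ 0.2  0.2 -0.1] w 0.4 t 29.3
[[0, 0, 8, 0, 0, 0, -0.2], [0, 0, 8, 0, 0, 0, -0.2], [0, 0, 8, 0, 0, 0, -0.2], [0, 0, 8, 0, 0, 0, -0.2], [0, 0, 7, 0, 0, 0, -0.2], [0, 1, 8, 0, 0, 0, -0.2], [0, 0, 8, 0, 0, 0, -0.2], [0, 0, 8, 0, 0, 0, -0.2]]
[[0, 0, 8, 0, 0, 0, -0.2], [0, 0, 8, 0, 0, 0, -0.2], [0, 0, 8, 0, 0, 0, -0.2], [0, 0, 8, 0, 0, 0, -0.2]]
end [ 0.7593 -0.0994  0.0026  0.1487]
[[324.01684994 204.81200158]]
[[323.94608092 200.4827687 ]]
```

View pics/w19.png

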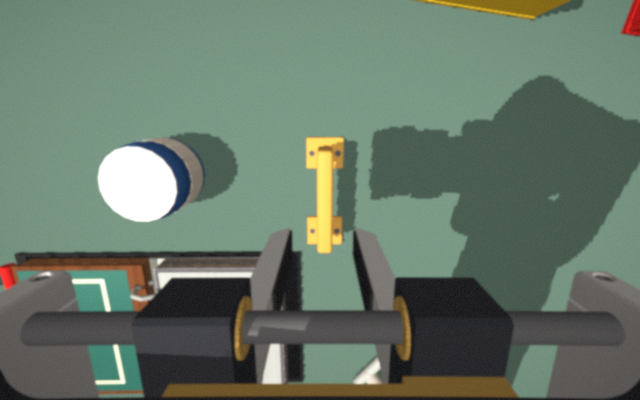

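arm_command(rows=[[1,0,14,0,0,0,-0.2],[1,0,14,0,0,0,-0.2],[0,0,14,0,0,0,-0.2],[0,0,14,0,0,0,-0.2],[0,0,14,0,0,0,-0.2],[0,0,12,0,0,0,-0.2],[0,0,8,0,0,0,-0.2],[0,0,4,0,0,0,-0.2]])

```text
t: 29.97
tcp_pos: [0.7621, -0.0995, 0.0038]
tool_rot: [-3.132, -0.231, 0.004]
force: [0.4, 0.3, -0.2]
gripper_width: 0.401
```

arm_command(rows=[[0,0,0,0,0,0,-0.4],[0,0,0,0,0,0,-0.6],[0,0,0,0,0,0,-0.7],[0,0,0,0,0,0,-1],[0,0,0,0,0,0,-1],[0,0,0,0,0,0,-1],[0,0,0,0,0,0,-1],[0,0,0,0,0,0,-1]], force=30)

```text
t: 30.63
tcp_pos: [0.764, -0.0998, 0.0074]
tool_rot: [3.132, 0.232, 0.003]
force: [0.5, 0.4, 4.8]
gripper_width: 0.147
```

arm_command(rows=[[0,0,0,0,0,0,-1],[0,0,-3,0,0,0,-1],[0,0,-5,0,0,0,-1],[0,0,-6,0,0,0,-1],[0,0,-8,0,0,0,-1],[0,0,-8,0,0,0,-1],[0,0,-8,0,0,0,-1],[0,0,-2,0,0,0,-1]])

```text
t: 31.3
tcp_pos: [0.7645, -0.1, 0.0488]
tool_rot: [3.132, 0.232, 0.005]
force: [-0.3, -0.2, -3.2]
gripper_width: 0.147
```

```bash
python3 -c "
from plan import *
p=get_image('wrist');save(p,'w20')
print([ (r['point'],r['confidence']) for r in landmark_of(p,'handle_mid')])
plan([],-.2)
"
```

```text
[([0.7619, 0.0524, 0.0026], 0.73), ([0.7639, -0.1032, 0.0652], 0.59)]
cur [ 0.7639 -0.0999  0.0476  0.1475] j [-0.28  0.63  1.28 -0.    1.22  1.15] F [-0.   0.2 -4.5] w 0.144 t 31.4
end [ 0.7639 -0.0999  0.0476  0.1475]
```

View pics/w20.png

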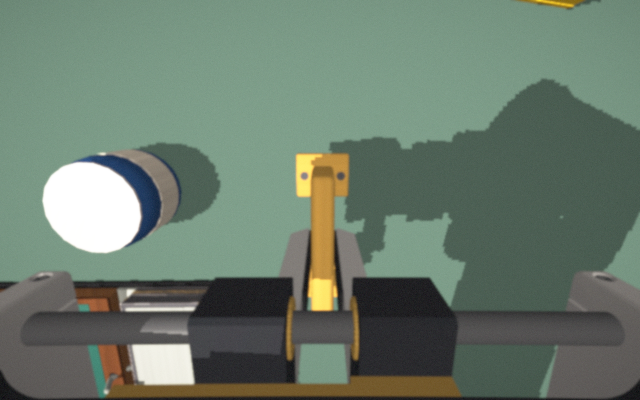

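```bash
python3 -c "
from plan import *
p=get_image('wrist')
c=cur()[0];print(c)
ps=c[3];X=np.array([np.cos(ps),np.sin(ps)]);Y=np.array([np.sin(ps),-np.cos(ps)])
for z,uv in((.044,(296,153.5)),(.044,(349,153.5)),(.086,(311,168)),(.086,(333,168))):
  r=ray(p,[uv],z)[0][:2]-c[:2]; print(z,uv,(r@X*1000).round(1),(r@Y*1000).round(1))
B=np.array([.586,.0515,.148]);m=.078
t=[.586-np.sin(.148)*m,.0515+np.cos(.148)*m];print(t)
"
```

```text
[ 0.76336394 -0.09974122  0.04666271  0.14754652]
0.044 (296, 153.5) 50.9 -18.3
0.044 (349, 153.5) 50.9 18.0
0.086 (311, 168) 47.8 -6.7
0.086 (333, 168) 47.8 5.6
[np.float64(0.574498097164726), np.float64(0.12864730216389889)]
```

```bash
python3 -c "
from plan import *
p=get_image('top');save(p,'t21')
q=get_image('scene')
a=p['image'][155:250,225:325]; cv2.imwrite('pics/t21z.png',cv2.cvtColor(cv2.resize(a,None,fx=6,fy=6,interpolation=cv2.INTER_CUBIC),cv2.COLOR_RGB2BGR))
a=q['image'][160:255,330:410]; cv2.imwrite('pics/s21z.png',cv2.cvtColor(cv2.resize(a,None,fx=6,fy=6,interpolation=cv2.INTER_CUBIC),cv2.COLOR_RGB2BGR))
c,s=np.cos(.148),np.sin(.148)
C=np.array([[.586+c*x-s*y,.0515+s*x+c*y,.022] for x,y in((-.065,.048),(-.065,.108),(.065,.108),(.065,.048))])
print((proj(p,C)-[225,155]+.5)*6,(proj(q,C)-[330,160]+.5)*6)
"
```

```text
[[358.33051913 414.45791949]
 [213.09082154 438.66913998]
 [169.44081308 133.50358353]
 [311.5296314  110.27933854]] [[166.74759023 212.89559725]
 [294.020323   230.50427408]
 [267.06435539 460.8017923 ]
 [131.28431055 440.9778154 ]]
```

View pics/t21z.png

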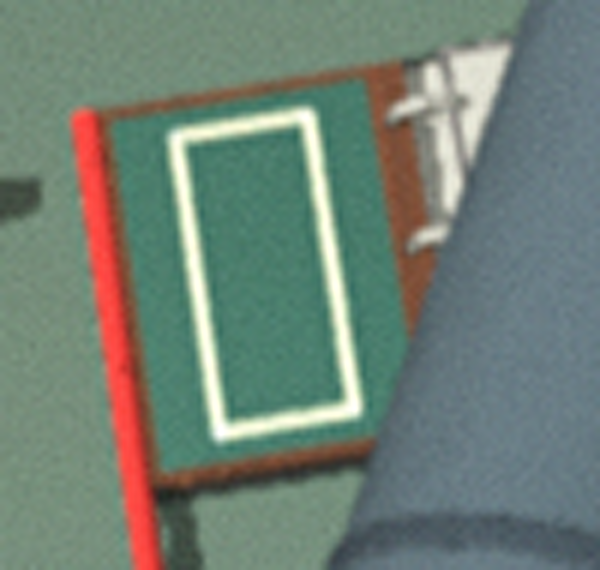

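View pics/s21z.png

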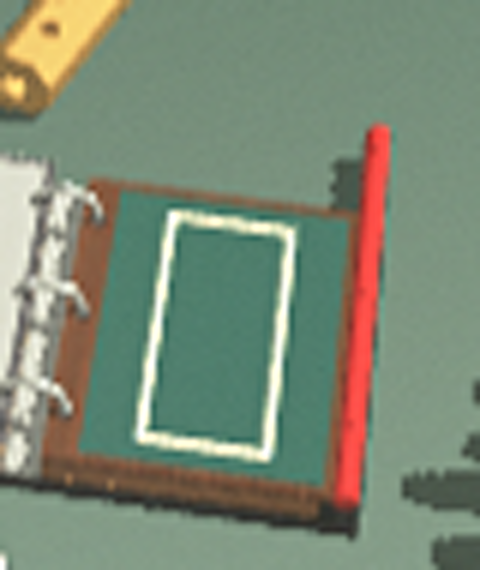

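```bash
python3 -c "
from plan import *
plan([(.763,-.0995,.11,.148,4),(.578,.1288,.11,.148,16),(.578,.1288,.05,.148,4)],-1)
"
```

```text
cur [ 0.7627 -0.0996  0.0455  0.1475] j [-0.28  0.64  1.28  0.    1.22  1.15] F [-0.7 -0.3 -4.4] w 0.143 t 31.55
[[0, 0, -16, 0, 0, 0, -1], [0, 0, -16, 0, 0, 0, -1], [0, 0, -16, 0, 0, 0, -1], [0, 0, -16, 0, 0, 0, -1], [-9, -16, 0, 0, 0, 0, -1], [-10, -16, 0, 0, 0, 0, -1], [-9, -15, 0, 0, 0, 0, -1], [-9, -16, 0, 0, 0, 0, -1]]
[[-10, -16, 0, 0, 0, 0, -1], [-9, -16, 0, 0, 0, 0, -1], [-9, -16, 0, 0, 0, 0, -1], [-10, -16, 0, 0, 0, 0, -1], [-9, -15, 0, 0, 0, 0, -1], [-9, -16, 0, 0, 0, 0, -1], [-10, -16, 0, 0, 0, 0, -1], [-9, -16, 0, 0, 0, 0, -1]]
[[-9, -16, 0, 0, 0, 0, -1], [-9, -15, 0, 0, 0, 0, -1], [-10, -16, 0, 0, 0, 0, -1], [-9, -16, 0, 0, 0, 0, -1], [0, 0, 15, 0, 0, 0, -1], [0, 0, 15, 0, 0, 0, -1], [0, 0, 15, 0, 0, 0, -1], [0, 0, 15, 0, 0, 0, -1]]
end [0.5781 0.1288 0.0495 0.1475]
```

arm_command(rows=[[0,0,-16,0,0,0,-1],[0,0,-16,0,0,0,-1],[0,0,-16,0,0,0,-1],[0,0,-16,0,0,0,-1],[-9,-16,0,0,0,0,-1],[-10,-16,0,0,0,0,-1],[-9,-15,0,0,0,0,-1],[-9,-16,0,0,0,0,-1]])

```text
t: 32.22
tcp_pos: [0.7177, -0.0426, 0.1128]
tool_rot: [3.132, 0.231, 0.004]
force: [0.1, 0.2, -4.1]
gripper_width: 0.144
```

arm_command(rows=[[-10,-16,0,0,0,0,-1],[-9,-16,0,0,0,0,-1],[-9,-16,0,0,0,0,-1],[-10,-16,0,0,0,0,-1],[-9,-15,0,0,0,0,-1],[-9,-16,0,0,0,0,-1],[-10,-16,0,0,0,0,-1],[-9,-16,0,0,0,0,-1]])

```text
t: 32.88
tcp_pos: [0.6248, 0.0724, 0.1127]
tool_rot: [3.133, 0.231, 0.005]
force: [0.4, 0.8, -3.4]
gripper_width: 0.143
```

arm_command(rows=[[-9,-16,0,0,0,0,-1],[-9,-15,0,0,0,0,-1],[-10,-16,0,0,0,0,-1],[-9,-16,0,0,0,0,-1],[0,0,15,0,0,0,-1],[0,0,15,0,0,0,-1],[0,0,10,0,0,0,-1],[0,0,10,0,0,0,-1]])

```text
t: 33.55
tcp_pos: [0.5782, 0.1291, 0.0597]
tool_rot: [-3.133, -0.232, 0.0]
force: [-0.1, -0.2, -4.2]
gripper_width: 0.146
```

```bash
python3 -c "
from plan import *
p=get_image('wrist');save(p,'w22')
plan([(.578,.1288,.05,.148,4)],-1)
p=get_image('scene');save(p,'s22')
a=p['image'][160:255,320:420]; cv2.imwrite('pics/s22z.png',cv2.cvtColor(cv2.resize(a,None,fx=6,fy=6,interpolation=cv2.INTER_CUBIC),cv2.COLOR_RGB2BGR))
"
```

```text
cur [0.5768 0.1288 0.0574 0.1475] j [ 0.03  0.25  1.79 -0.    1.11  1.45] F [-1.1 -0.3 -5.5] w 0.147 t 33.6
[[0, 0, 2, 0, 0, 0, -1], [1, 0, 2, 0, 0, 0, -1], [0, 0, 2, 0, 0, 0, -1], [0, 0, 1, 0, 0, 0, -1]]
end [0.5778 0.1289 0.0504 0.1475]
```

View pics/w22.png

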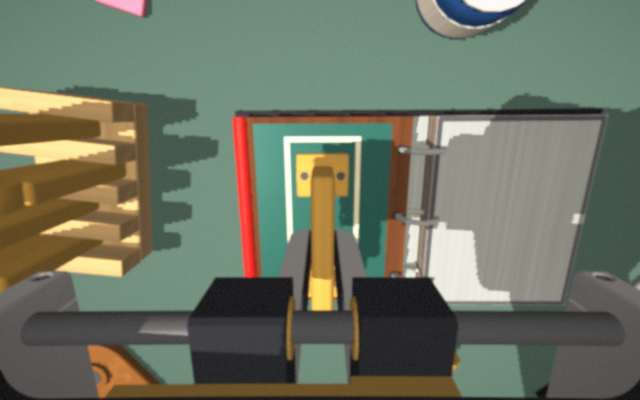

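View pics/s22z.png

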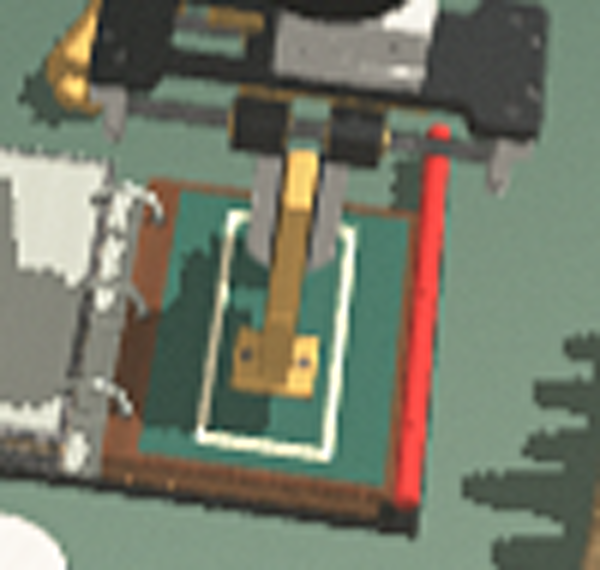

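arm_command(rows=[[0,0,5,0,0,0,-1],[0,0,5,0,0,0,-1],[0,0,4,0,0,0,-1],[0,0,3,0,0,0,-1],[0,0,2,0,0,0,-1],[0,0,1,0,0,0,-1],[0,0,0,0,0,0,-1],[0,0,0,0,0,0,-1]])

```text
t: 34.32
tcp_pos: [0.5787, 0.1287, 0.0403]
tool_rot: [3.133, 0.232, 0.0]
force: [0.7, -0.0, -3.7]
gripper_width: 0.149
```

arm_command(rows=[[0,0,1,0,0,0,-1],[0,0,1,0,0,0,-1],[0,0,1,0,0,0,-1],[0,0,1,0,0,0,-1],[0,0,0,0,0,0,-1],[0,0,0,0,0,0,-1],[0,0,0,0,0,0,-1],[0,0,0,0,0,0,-1]])

```text
t: 34.98
tcp_pos: [0.5787, 0.1287, 0.0362]
tool_rot: [3.133, 0.232, 0.0]
force: [-0.4, 0.3, -3.8]
gripper_width: 0.144
```

arm_command(rows=[[0,0,1,0,0,0,-1],[0,0,1,0,0,0,-1],[0,0,1,0,0,0,-1],[0,0,1,0,0,0,-1],[0,0,0,0,0,0,-1],[0,0,0,0,0,0,-1],[0,0,0,0,0,0,-1],[0,0,0,0,0,0,-1]])

```text
t: 35.65
tcp_pos: [0.5787, 0.1287, 0.0322]
tool_rot: [3.133, 0.232, 0.0]
force: [0.7, -0.2, -3.8]
gripper_width: 0.145
```

arm_command(rows=[[0,0,1,0,0,0,-1],[0,0,1,0,0,0,-1],[0,0,1,0,0,0,-1],[0,0,0,0,0,0,-1],[0,0,0,0,0,0,-1],[0,0,0,0,0,0,-1],[0,0,0,0,0,0,-1],[0,0,0,0,0,0,-1]])

```text
t: 36.32
tcp_pos: [0.5786, 0.1287, 0.0294]
tool_rot: [-3.133, -0.232, -0.0]
force: [-2.0, -0.3, -0.5]
gripper_width: 0.148
```

arm_command(rows=[[0,0,0.5,0,0,0,-1],[0,0,0,0,0,0,-1],[0,0,0,0,0,0,-0.7],[0,0,0,0,0,0,-0.65],[0,0,0,0,0,0,-0.6],[0,0,0,0,0,0,-0.5],[0,0,0,0,0,0,-0.4],[0,0,0,0,0,0,-0.3]])

```text
t: 36.98
tcp_pos: [0.5787, 0.1286, 0.0285]
tool_rot: [-3.133, -0.231, -0.0]
force: [-0.1, 0.1, -0.3]
gripper_width: 0.333
```

arm_command(rows=[[0,0,0,0,0,0,-0.25],[0,0,-5,0,0,0,-0.25],[0,0,-10,0,0,0,-0.25],[0,0,-12,0,0,0,-0.25],[0,0,-15,0,0,0,-0.25],[0,0,-20,0,0,0,-0.25],[0,0,-25,0,0,0,-0.25],[0,0,-25,0,0,0,-0.25]])

```text
t: 37.65
tcp_pos: [0.5786, 0.1287, 0.1429]
tool_rot: [3.133, 0.232, 0.001]
force: [0.3, -0.1, 0.2]
gripper_width: 0.375
```

arm_command(rows=[[-25,0,-20,0,0,0,-0.25],[-25,0,-20,0,0,0,-0.25],[-25,0,0,0,0,0,-0.25],[-20,0,0,0,0,0,-0.25],[-10,0,0,0,0,0,-0.25],[0,0,0,0,0,0,-0.25],[0,0,0,0,0,0,-0.25],[0,0,0,0,0,0,-0.25]])

```text
t: 38.32
tcp_pos: [0.4756, 0.1133, 0.1816]
tool_rot: [3.133, 0.232, 0.003]
force: [0.3, -0.2, -0.2]
gripper_width: 0.375
```

```bash
python3 -c "
from plan import *
s=telemetry.state();print(s['t'],s['tcp_pos'],s['force'])
for n in('wrist','scene','top'):
  p=get_image(n);save(p,n+'23')
  for th in('handle_mid','leaf_mark','leaf_grip','cheek','shackle','lead','tin','lever0'): print(n,th,[ (np.round(r['point'],4).tolist(),round(r['confidence'],2)) for r in landmark_of(p,th)[:4]])
a=cv2.imread('pics/scene23.png')[160:255,310:420]; cv2.imwrite('pics/s23z.png',cv2.resize(a,None,fx=6,fy=6,interpolation=cv2.INTER_CUBIC))
"
```

```text
38.3167 [0.47560297 0.11326225 0.18158633] [ 0.341402   -0.21802418 -0.21673361]
wrist handle_mid [([0.3707, -0.1233, 0.0198], 0.83), ([0.5758, 0.1246, 0.0451], 0.75)]
wrist leaf_mark [([0.5688, 0.1236, 0.0264], 0.93)]
wrist leaf_grip [([0.4581, 0.1747, 0.0151], 0.91), ([0.5759, 0.1236, 0.046], 0.26)]
wrist cheek [([0.3444, 0.3029, 0.002], 0.65)]
wrist shackle [([0.5456, -0.2344, -0.0002], 0.56)]
wrist lead [([0.6186, 0.3215, 0.0202], 0.66), ([0.3854, 0.0134, -0.0022], 0.6)]
wrist tin []
wrist lever0 [([0.5891, 0.3058, 0.019], 0.92), ([0.6182, 0.3223, 0.0206], 0.91), ([0.5266, 0.3266, 0.0214], 0.81), ([0.56, 0.3309, 0.0199], 0.78)]
scene handle_mid [([0.7633, 0.2899, 0.0223], 0.98), ([0.3738, -0.1207, 0.0243], 0.73), ([0.5754, 0.1294, 0.0444], 0.6)]
scene leaf_mark [([0.5753, 0.124, 0.0194], 0.73)]
scene leaf_grip [([0.4599, 0.1752, 0.0184], 0.6)]
scene cheek [([0.7579, 0.0565, 0.0024], 0.39)]
scene shackle [([0.5455, -0.2362, -0.0015], 0.64)]
scene lead [([0.3887, 0.0106, -0.0019], 0.85)]
scene tin [([0.757, 0.0561, 0.0013], 0.96)]
scene lever0 [([0.3876, 0.0089, 0.0006], 0.7), ([0.6191, 0.3249, 0.0176], 0.6), ([0.5577, 0.3261, 0.0217], 0.53), ([0.5898, 0.3053, 0.0219], 0.48)]
top handle_mid [([0.371, -0.1228, 0.0195], 0.6), ([0.7611, 0.2934, 0.0202], 0.56)]
top leaf_mark []
top leaf_grip [([0.4561, 0.179, 0.0161], 0.69)]
top cheek [([0.3438, 0.3098, 0.0003], 0.94)]
top shackle [([0.5501, -0.2297, -0.0003], 0.84)]
top lead [([0.3884, 0.0107, -0.0024], 0.67), ([0.5555, 0.3285, 0.0179], 0.42), ([0.5916, 0.3071, 0.0202], 0.35)]
top tin [([0.7586, 0.0519, 0.0046], 0.66), ([0.5829, 0.309, 0.0192], 0.63)]
top lever0 [([0.5548, 0.3283, 0.0217], 0.82), ([0.4586, 0.1765, 0.0195], 0.67), ([0.5871, 0.3102, 0.016], 0.53), ([0.5308, 0.3274, 0.0222], 0.49)]
```

View pics/s23z.png

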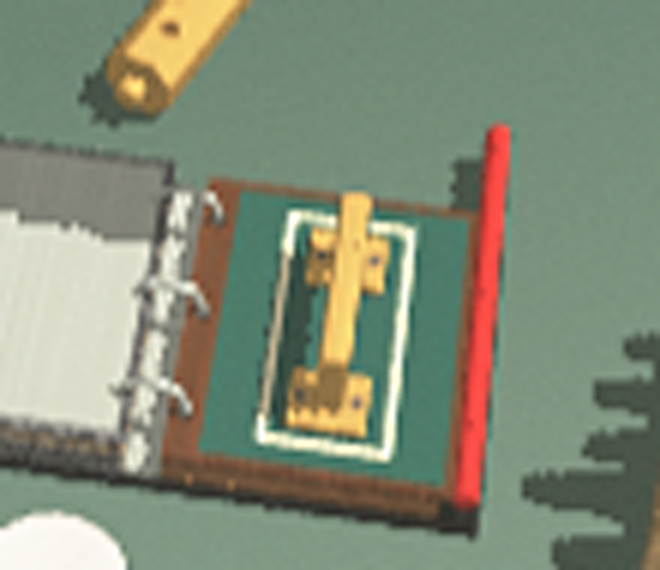

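View pics/wrist23.png

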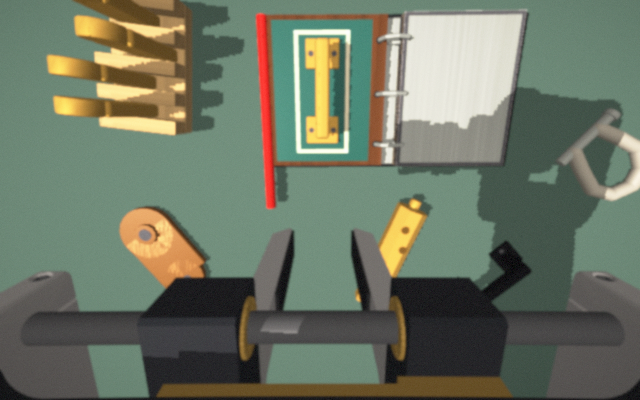

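The wrist view shows the handle's feet, (305–341, 37–143), well centred in and parallel to the outline at (293–352, 30–153). The leaf is flat and the gripper is clear, so I'm handing in.

```bash
python3 -c "
from rig import env
print(env.finish_job())"
```

```text
the job is handed in; nothing more can be done
None
```

The handle is standing on its feet inside the cream outline on the green face, and I handed the job in at about 38 s of the 72 s allowed. The interface gave no verdict. I took the handle off the binder to clear counter behind it. Then I turned the leaf over to the left by its red rod and set the handle on the outline.

**Last checks:**
- **Leaf:** it lies flat on the left pile with the green face up.
- **Handle position:** the handle's centre was measured at about (0.576, 0.127), and the outline's centre should be at (0.5745, 0.1286). It looks parallel to the outline in the wrist and scene pictures.
- **Disagreement:** one wrist-camera estimate put the outline's centre about 7 mm off. Measuring the outline in the top and scene pictures beforehand had agreed with the expected position to about 1 mm. The top camera did not detect the handle in its last picture.
- **Other goods:** all were within a few millimetres of where they started, though only three of the four levers have clear before-and-after matches in the same camera. The robot was touching nothing.

**What went wrong on the way:**
- The true finger tips sit about 20 mm above the reported tool point. Because of this, the first grasp of the handle and the first grasp of the rod both closed without holding. After going deeper, both held.
- With the leaf part-way over, the rod slid towards the finger tips with about 25 N on the wrist. I loosened the fingers around it, lowered the tool and gripped it again, then finished the turn under low force. The leaf was never let go. I did not measure its turning speed directly.

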